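# Load the light bars into the charging dock and switch it on

## Task

The cordless light bars lying on the worktop need charging. Slide the dock's recessed switch fully off (towards the robot's side) first, then lay every bar lengthwise and lens up in a lane of its own in the sloped tray and slide it down until its end rests against the back stop, and when all are home slide the switch fully on again (towards the white dot). Leave the soap bottle, small bowl and salt jar alone.

Things in the scene. Friction and masses are not known exactly. Their poses are not given: they have to be found in the camera images.
- dock: black charging dock fixed to the worktop, 190 mm long (x), its tray 238 mm wide, with a control deck 56 mm wide along its right (-y) side; origin on the worktop at the middle of the tray's width and of the dock's length; x points away from the robot (towards the back stop), yaw varies. The deck top is flat and level, 62 mm above the worktop; its outer sides are at y = -119 and -175 mm
- tray: the dock's sloped tray, going down 0.21 rad (12 deg) away from the robot. Origin on the lane floor at the back stop, mid width, 83 mm in x from the dock's origin and 17 mm above the worktop; x points down the slope into the stop, z off the floor. The floor runs from x = -178 mm (open upper end, 54 mm above the worktop) to the stop (brass contacts) at x = 0
- lanes (a point): middle of the lane floor, x = -89 mm in the tray's frame, same axes. Four straight lanes, each 40 mm wide, centred at tray y = -87, -29, 29, 87 mm, parted by flat ribs 18 mm wide and 5 mm high. A bar does not slide down by itself: it has to be pushed. A bar that is home has its centre at tray x = -50 mm
- hood (a point): middle of the hood's upper edge, 36 mm above the lane floor, at tray x = -36 mm, same axes. The hood bridges all lanes from there to beyond the stop: its underside is 30 mm, its top 36 mm above the floor, so bars slide in under it
- switch (a joint): the slide switch: 0 = off (front end, nearest the robot), 0.016 m = on (back end, near the white dot); slides along the dock's x, stays where it is left, moves with about 2 N
- switch_top (a point): middle of the top of the switch's white slider. The slider is 10 mm long (dock x), 24 mm wide and stands 6.7 mm high from near the slot's floor, its top 0.5 mm below the deck top; it is pushed by a shut gripper's tip on its front or back face
- slot (a point): middle of the slot in the deck, at deck-top height. The slot is a recess 28 mm wide (dock y), 92 mm long (dock x) and 8 mm deep; the slider's middle runs from 8 mm before this point (off) to 8 mm beyond it (on)
- bar1: a cordless under-cabinet light bar: flat aluminium bar 100 x 34 x 16 mm (its x, y, z), 120 g, with a white lens on top and a brass contact on each end (both ends are alike); origin at the centre of its underside, z up through the lens. There are 2 to 4 bars; None when absent
- bar2: a cordless under-cabinet light bar: flat aluminium bar 100 x 34 x 16 mm (its x, y, z), 120 g, with a white lens on top and a brass contact on each end (both ends are alike); origin at the centre of its underside, z up through the lens. There are 2 to 4 bars; None when absent
- bar3: a cordless under-cabinet light bar: flat aluminium bar 100 x 34 x 16 mm (its x, y, z), 120 g, with a white lens on top and a brass contact on each end (both ends are alike); origin at the centre of its underside, z up through the lens. There are 2 to 4 bars; None when absent
- bar4: a cordless under-cabinet light bar: flat aluminium bar 100 x 34 x 16 mm (its x, y, z), 120 g, with a white lens on top and a brass contact on each end (both ends are alike); origin at the centre of its underside, z up through the lens. There are 2 to 4 bars; None when absent
- soap: green washing-up bottle, 60 mm across, 190 mm tall, loose: leave alone; origin under its centre
- ramekin: small white china bowl, 70 mm across, 45 mm tall, loose: leave alone; origin under its centre
- salt: white salt jar with steel cap, 48 mm across, 70 mm tall, on the yellow board: leave alone; origin under its centre

How it is judged:
By the outcome, as a careful person would: the job done as asked, in the order asked, and still so for the second after the job is handed in, with the robot touching nothing.
Of bar1, bar2, bar3, bar4 only 2 to 4 are there at a start; the rules pass over those that are not, and their reading is None.
At some moment in a run one of bar1, bar2, bar3, bar4 may be knocked a few centimetres aside while the robot is not near it.
Once in a run the grip may slacken for a moment while it holds something.
It also fails if it takes over 210 s, if anything falls off the work surface, if the arm or the gripper's body presses on something with over 40 N, if the wrist force passes 120 N, or if a joint passes its speed limit or range.

## Robot

A 7-joint arm with a two-finger parallel gripper is mounted at the origin on the work surface. World frame = base frame: x ahead of the robot, y to its left, z up, the work surface at z = 0. Lengths are in m, angles in rad, forces in N, time in s.
With the tool pointing down it reaches from about 0.425 to 1.025 m from the base axis. Payload 9.4 kg.
Tool frame: the origin (TCP) lies at the very end of the fingers, on their centre line; the grasp point (between the pads) lies 19 mm behind it; z points along the fingers, x is the direction in which the jaws open and shut, and the axes are right-handed (so a half turn about z gives the same grasp; the last joint's range is limited). The gripper opens to 93 mm and grips with 3 to 60 N. Pads are 15 mm wide; open, the fingers measure 128 mm over their backs; the gripper's body (75 mm by 188 mm) begins 65 mm behind the grasp point.
Start: joints at [1.207, 0.599, -0.003, 1.599, 0.002, 0.943, -0.08], TCP at [0.205, -0.695, 0.219] pointing down, gripper open.
Joint ranges: [-2.57, 2.57], [-0.35, 1.97], [-1.29, 1.29], [0.11, 2.56], [-1.05, 4.19], [0.11, 1.86], [-2.63, 2.63]. Speed limits (rad/s): [2.22, 2.22, 3.01, 3.01, 3.14, 3.14, 3.14].

## Interface

Orientations are given as a rotation vector (axis times angle).
In Python, from station import env gives the robot as it stands.
- The arm moves only by the shell command python3 -m jog 'ROWS' [FORCE]. ROWS is JSON, a list of rows, each a list of 7 numbers: the opening, from 0 (shut) to 1 (fully open), then the shift along the world's x, y, z scaled (see below), then the turn, a rotation vector about the world's x, y, z scaled (see below). A call has 1 to 5 rows; each row is the pose to reach, as a shift and turn from the pose measured when the call began, turning the shorter way round; what a row does not reach only later rows make up. The controller multiplies each number of a shift by 0.1 m and each number of a turn by pi rad. A row lasts 1/12 s, in which the tool goes at most 41.7 mm and 7.16 degrees, less where a joint would pass 70% of its speed; a pose out of reach is approached as far as the arm can. A call with a number of a shift or a turn outside -1 to 1 is refused whole. A call with a gripper value outside its range is refused whole. The fingers move at their own pace and stop on an object; FORCE is the grip in N (left out, the last holds). Time passes only in rows, so rows that repeat a pose let the fingers close. It gives the time, the measured TCP pose, the force and the opening at its end, in the units of the state.
- env.observe(): the state, without advancing time (a new reading comes with each control period).
- env.capture(name): name is "scene" or "top"; returns the picture (480x640x3 uint8, red, green, blue); there is no depth.
- env.calibration(name): a dict with "fx", "fy", "cx", "cy" (pixels), "rvec" (rotation vector, rad) and "tvec" (3), from world to camera coordinates, as OpenCV has them. Camera axes: x right, y down, z forward; pixel columns grow to the right and rows downward; lengths in m; the calibration is good to about 2 mm. A picture is of the moment at which its call begins. calibration takes no time and is no camera call.
- env.sign_off(): hands the job in, once; it reports no verdict.
The state is a dict: "t": time; "joint_pos": joint angles; "qvel": joint speeds; "effort": joint torques, N m; "eef_pos": TCP position; "orientation": TCP orientation; "contact_force": force on the tool from outside, world axes, zero at the start; "torque": the same for the moment, N m; "gripper_width": finger opening in m.
Only numpy, scipy, OpenCV 4.12 (cv2) and the standard library are available. Lean on these libraries where they do the work, as an engineer would, in place of code of your own. Each camera call takes 0.05 s, during which the arm holds its last target.

## Working session

There is one attempt and no reset: what is moved stays moved. The work goes in short steps, Python scripts to look and compute and a shell command to move; the robot and the scene stay as the last step left them, time stands still between calls to the robot, and variables do not carry over. Pictures are saved under pics/ and viewed, and the job is handed in when it is done.

```bash
ls; mkdir -p pics; python3 - <<'E'
from station import env
import cv2,numpy as np
s=env.observe();print(s)
for n in("scene","top"):
    im=env.capture(n);cv2.imwrite(f"pics/{n}0.png",im[...,::-1])
    print(n,env.calibration(n))
E
```

```text
pics
{'t': 0.0, 'joint_pos': array([ 1.20731745,  0.60013701, -0.00252828,  1.60012666,  0.00179797,
        0.94288742, -0.07980505]), 'qvel': array([-7.32498331e-04,  2.18151635e-03, -6.67460701e-05,  1.70092911e-03,
       -6.15676183e-05,  7.55285378e-04, -1.53586962e-03]), 'effort': array([-2.86535185e-03, -7.65087461e+01,  1.49664279e+00, -2.52350664e+01,
       -5.25002531e-02,  1.69372890e-02,  1.52775383e-04]), 'eef_pos': array([ 0.20491311, -0.69493247,  0.21775275]), 'orientation': array([-2.51547430e+00,  1.88066834e+00,  2.08907206e-03]), 'contact_force': array([ 0.10379191, -0.07355214,  0.19357526]), 'torque': array([ 0.00591415, -0.0004933 , -0.00359907]), 'gripper_width': 0.0928160678142017}
scene {'fx': 568.3588957886581, 'fy': 568.3588957886581, 'cx': 326.36518874943266, 'cy': 245.31682422617513, 'rvec': array([ 1.12354346,  2.54902227, -0.7988533 ]), 'tvec': array([ 0.31158848, -0.35102921,  1.49208493])}
top {'fx': 579.2382242565212, 'fy': 579.2382242565212, 'cx': 323.5194838812434, 'cy': 243.98581067996997, 'rvec': array([ 2.18911482, -1.98768314,  0.23967044]), 'tvec': array([0.02939887, 0.59612347, 1.24536375])}
```

View pics/scene0.png

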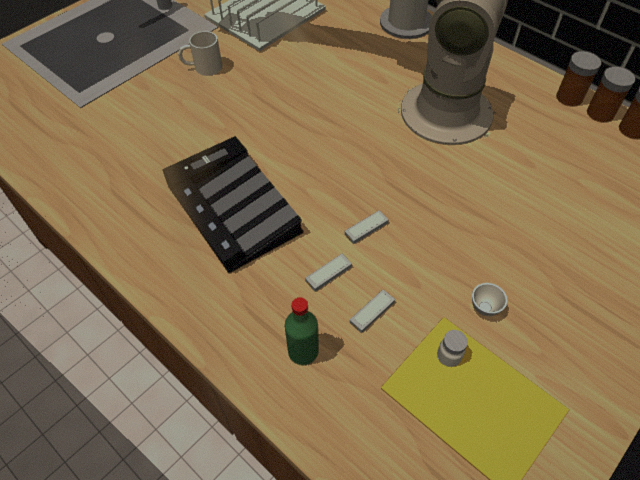

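View pics/top0.png

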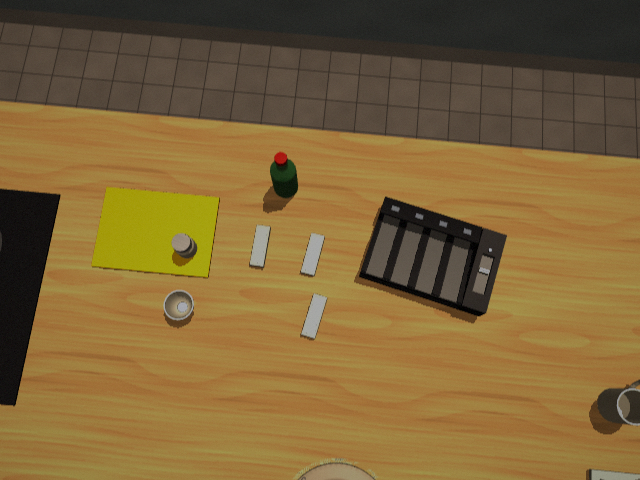

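```bash
cat > h.py <<'E'
import numpy as np,cv2
from station import env
from scipy.spatial.transform import Rotation as R
def cal(n):
    c=env.calibration(n);K=np.array([[c['fx'],0,c['cx']],[0,c['fy'],c['cy']],[0,0,1]])
    return K,np.array(c['rvec']),np.array(c['tvec'])
def ray(n,uv):
    K,r,t=cal(n);M=R.from_rotvec(r).as_matrix()
    d=np.c_[np.atleast_2d(uv),np.ones(len(np.atleast_2d(uv)))]@np.linalg.inv(K).T@M
    return -M.T@t,d
def onz(n,uv,z):
    o,d=ray(n,uv);return o+d*((z-o[2])/d[:,2])[:,None]
def proj(n,P):
    K,r,t=cal(n);return cv2.projectPoints(np.atleast_2d(np.float64(P)),r,t,K,None)[0][:,0]
def tri(uvs,uvt):
    o1,d1=ray("scene",uvs);o2,d2=ray("top",uvt);out=[]
    for a,b in zip(d1,d2):
        s=np.linalg.lstsq(np.c_[a,-b],o2-o1,rcond=None)[0];p,q=o1+a*s[0],o2+b*s[1]
        out.append(np.r_[(p+q)/2,np.linalg.norm(p-q)])
    return np.array(out)
def bars(im,n,z=.016):
    hsv=cv2.cvtColor(im,cv2.COLOR_RGB2HSV)
    m=((hsv[...,1]<70)&(hsv[...,2]>110)).astype(np.uint8)
    cs,_=cv2.findContours(m,cv2.RETR_EXTERNAL,cv2.CHAIN_APPROX_NONE);out=[]
    for c in cs:
        if cv2.contourArea(c)<150:continue
        P=onz(n,c[:,0].astype(float),z)
        (cx,cy),(w,h),a=cv2.minAreaRect((P[:,:2]*1000).astype(np.float32))
        if not(70<max(w,h)<125 and 18<min(w,h)<45):continue
        if w<h:a+=90
        a=(a+90)%180-90
        out.append((cx,cy,max(w,h),min(w,h),a,*c[:,0].mean(0)))
    return np.array(out)
def st():
    s=env.observe();M=R.from_rotvec(s['orientation']).as_matrix()
    print('t',round(s['t'],2),'p',s['eef_pos'].round(4),'z',M[:,2].round(3),'x',M[:,0].round(3),'F',s['contact_force'].round(1),'w',round(s['gripper_width'],4))
E
python3 - <<'E'
from h import *
np.set_printoptions(suppress=True,precision=1)
st()
for n in("scene","top"):
    im=cv2.imread(f"pics/{n}0.png")[...,::-1].copy()
    print(n,bars(im,n)); print(proj(n,[[.205,-.695,.219],[.0,0,0]]))
im=cv2.imread("pics/top0.png");cv2.imwrite("pics/c1.png",cv2.resize(im[190:320,350:515],None,fx=4.5,fy=4.5,interpolation=2))
im=cv2.imread("pics/scene0.png");cv2.imwrite("pics/c2.png",cv2.resize(im[130:275,155:310],None,fx=4,fy=4,interpolation=2))
E
```

```text
t 0.1 p [ 0.2 -0.7  0.2] z [-0.  0. -1.] x [ 0.3 -1.  -0. ] F [ 0.6 -0.2 -0.3] w 0.0931
scene [[586.9 238.3  99.5  33.7  -2.7 371.8 309. ]
 [579.  111.7  98.5  33.4  -9.5 328.  270.4]
 [433.7  93.7  98.6  33.5 -11.8 365.8 225. ]]
[[197.1 -35.3]
 [445.1 111.6]]
top [[ 153.8 -590.   102.9   18.3  -84.5  614.4  475.4]
 [ 433.6   93.8   99.7   32.7  -11.5  313.7  315.9]
 [ 578.3  111.9   99.    32.6   -9.   312.2  253.5]
 [ 586.7  238.5   98.9   32.4   -2.9  259.6  245.2]]
[[726.3 467.5]
 [337.2 521.3]]
```

View pics/c1.png

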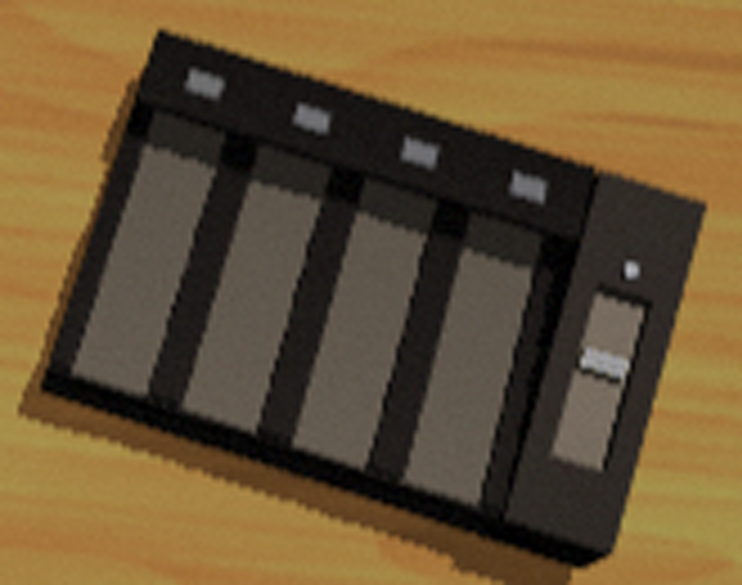

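View pics/c2.png

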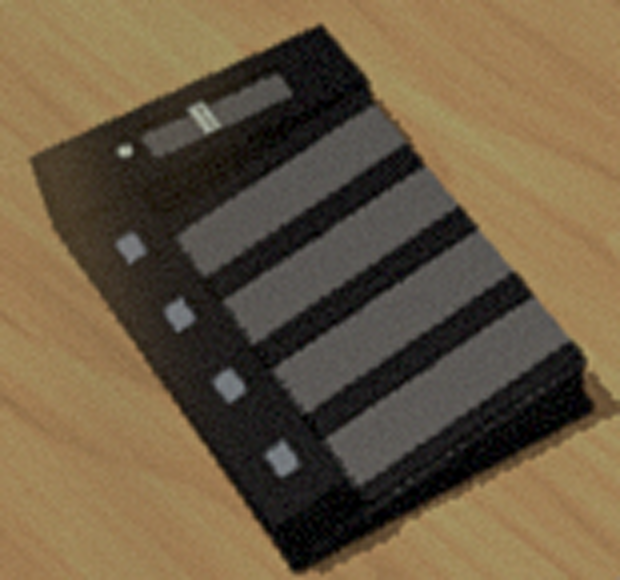

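```bash
python3 - <<'E'
from h import *
np.set_printoptions(suppress=True,precision=1)
def blobs(n,roi,thr,sat=255):
    im=cv2.imread(f"pics/{n}0.png");x0,y0,x1,y1=roi
    g=cv2.cvtColor(im,cv2.COLOR_BGR2GRAY)[y0:y1,x0:x1]; hs=cv2.cvtColor(im,cv2.COLOR_BGR2HSV)[y0:y1,x0:x1]
    m=((g>thr)&(hs[...,1]<sat)).astype(np.uint8)
    k,l,s,c=cv2.connectedComponentsWithStats(m)
    for i in range(1,k):
        if 3<=s[i,4]<150:
            w=np.where(l==i,g.astype(float)-thr,0);yy,xx=np.mgrid[:g.shape[0],:g.shape[1]]
            print(n,s[i,4],(w*xx).sum()/w.sum()+x0,(w*yy).sum()/w.sum()+y0)
blobs("top",(362,195,505,315),105,60)
blobs("scene",(165,140,300,265),105,60)
E
```

```text
top 18 395.0 208.1958762886598
top 19 418.93859649122805 215.81578947368422
top 19 442.54545454545456 223.42045454545456
top 21 467.1111111111111 231.27777777777777
top 10 489.81675392670155 249.4842931937173
scene 34 205.60537363560033 159.0848026868178
scene 6 185.8594249201278 167.41533546325877
scene 25 187.1320754716981 191.47798742138366
scene 28 199.287323943662 208.17464788732394
scene 31 211.87081339712918 225.80143540669854
scene 33 225.0977596741344 244.37881873727088
```

```bash
python3 - <<'E'
from h import *
np.set_printoptions(suppress=True,precision=4)
t=[[395,208.2],[418.94,215.8],[442.55,223.4],[467.1,231.3],[489.8,249.5],[484.2,270]]
s=[[225.1,244.4],[211.87,225.8],[199.3,208.2],[187.1,191.5],[185.9,167.4],[205.6,159.1]]
T=tri(s,t);print(T)
sq=T[:4];d=np.polyfit([87,29,-29,-87],sq[:,:2],1)[0];yaw=np.arctan2(-d[0],d[1]);print('yaw',yaw,'scale',np.linalg.norm(d)*1000)
ca=np.array([np.cos(yaw),np.sin(yaw)]);nb=np.array([-ca[1],ca[0]])
# slot polygon in both views at deck height
for n,o,sc,pts,z in [("top",(350,190),4.5,[[598,170],[705,205],[612,553],[505,515]],.062),
                 ("top",(350,190),4.5,[[598,290],[648,304],[603,470],[552,456]],.062),
                 ("scene",(155,130),4,[[32,160],[323,27]],.062),
                 ("scene",(155,130),4,[[143,132],[158,157],[293,92],[277,73]],.062)]:
    P=onz(n,np.array(pts)/sc+np.array(o),z)[:,:2];print(n,P,'c',P.mean(0));print([np.linalg.norm(P[i]-P[i-1]) for i in range(len(P))])
print('dock y of squares mid',sq[:,:2].mean(0),'x along',ca, 'dock-frame all rel squares mean',(T[:,:2]-sq[:,:2].mean(0))@np.c_[ca,nb])
E
```

```text
[[ 0.6956 -0.071   0.0573  0.0003]
 [ 0.6825 -0.1276  0.0575  0.0002]
 [ 0.6695 -0.1832  0.058   0.0007]
 [ 0.6563 -0.2408  0.0564  0.0004]
 [ 0.6158 -0.2919  0.0648  0.0001]
 [ 0.5673 -0.2812  0.0619  0.0006]]
yaw -0.2276163773687524 scale 1.000456301393409
top [[ 0.6665 -0.2753]
 [ 0.6532 -0.3303]
 [ 0.4705 -0.2884]
 [ 0.4843 -0.2349]] c [ 0.5686 -0.2822]
[np.float64(0.18662337570115498), np.float64(0.05659731816434639), np.float64(0.18745911390918396), np.float64(0.05521338655084908)]
top [[ 0.6034 -0.2773]
 [ 0.5986 -0.3027]
 [ 0.5116 -0.2827]
 [ 0.5162 -0.2571]] c [ 0.5574 -0.28  ]
[np.float64(0.08954994304818881), np.float64(0.025885797524014934), np.float64(0.08929530310948962), np.float64(0.02597728016435728)]
scene [[ 0.6546 -0.3264]
 [ 0.4714 -0.2833]] c [ 0.563  -0.3048]
[np.float64(0.1882625486345553), np.float64(0.1882625486345553)]
scene [[ 0.5982 -0.2966]
 [ 0.6049 -0.2754]
 [ 0.5191 -0.2568]
 [ 0.5151 -0.2751]] c [ 0.5593 -0.276 ]
[np.float64(0.08584215190026155), np.float64(0.02221749755962381), np.float64(0.08784818421838811), np.float64(0.018712843573621202)]
dock y of squares mid [ 0.676  -0.1557] x along [ 0.9742 -0.2257] dock-frame all rel squares mean [[ 0.      0.0869]
 [-0.      0.0288]
 [-0.0001 -0.0283]
 [ 0.0001 -0.0874]
 [-0.0279 -0.1463]
 [-0.0775 -0.1468]]
```

```bash
python3 -m jog '[[0,0.45,0.5,0,0,0,0.05],[0,0.9,1,0,0,0,0.11],[0,0.9,1,0,0,0,0.11],[0,0.9,1,0,0,0,0.11]]' 40
```

```text
t: 0.43
eef_pos: [0.3008, -0.5891, 0.2176]
orientation: [-2.807, 1.4, 0.001]
contact_force: [0.6, 0.5, -0.1]
gripper_width: 0.0711
```

```bash
python3 -m jog '[[0,0.3,0.3,0,0,0,0.04],[0,0.9,1,0,0,0,0.11],[0,0.9,1,0,0,0,0.11],[0,0.9,1,0,0,0,0.11]]' 40; python3 -c "
from h import *
st();print(env.observe()['joint_pos'].round(2))"
```

```text
t: 0.77
eef_pos: [0.3949, -0.4841, 0.2175]
orientation: [-3.008, 0.878, 0.001]
contact_force: [0.6, 0.7, -0.5]
gripper_width: 0.0444
t 0.77 p [ 0.3949 -0.4841  0.2175] z [ 0.002  0.007 -1.   ] x [ 0.843 -0.538 -0.003] F [ 0.6  0.7 -0.5] w 0.0444
[ 0.95  0.49 -0.22  1.83  0.13  0.84  0.1 ]
```

```bash
python3 -m jog '[[0,0.35,0.35,0,0,0,0.04],[0,0.9,1,-0.2,0,0,0.108],[0,0.9,1,-0.2,0,0,0.108],[0,0.9,1,-0.2,0,0,0.108]]' 40; python3 -m jog '[[0,0.35,0.35,-0.2,0,0,0],[0,0.95,1,-0.6,0,0,0],[0,0.95,1,-0.6,0,0,0],[0,0.95,1,-0.6,0,0,0]]' 40;  python3 -c "
from h import *
st();print(env.observe()['joint_pos'].round(2))
cv2.imwrite('pics/t1.png',cv2.resize(env.capture('top')[150:330,340:540,::-1],None,fx=3.5,fy=3.5,interpolation=2))
cv2.imwrite('pics/s1.png',cv2.resize(env.capture('scene')[70:270,110:310,::-1],None,fx=3,fy=3,interpolation=2))"
```

```text
t: 1.1
eef_pos: [0.4884, -0.3788, 0.1967]
orientation: [-3.113, 0.34, 0.002]
contact_force: [0.3, 0.3, 0.9]
gripper_width: 0.0174
t: 1.43
eef_pos: [0.585, -0.2758, 0.1353]
orientation: [-3.112, 0.338, 0.002]
contact_force: [-0.4, 0.4, 0.2]
gripper_width: 0.0001
t 1.43 p [ 0.585  -0.2758  0.1353] z [-0.     0.012 -1.   ] x [ 0.977 -0.215 -0.003] F [-0.4  0.4  0.2] w 0.0001
[ 0.55  0.62 -0.29  1.84  0.23  0.72 -0.08]
```

View pics/t1.png

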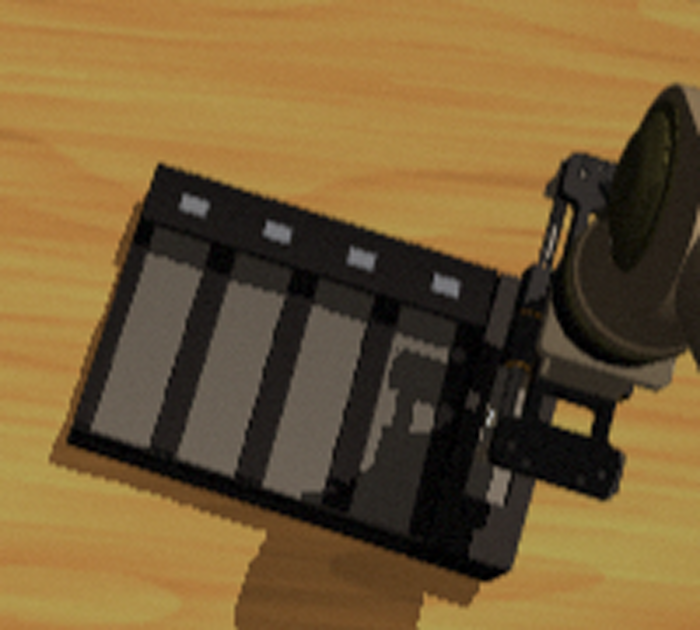

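View pics/s1.png

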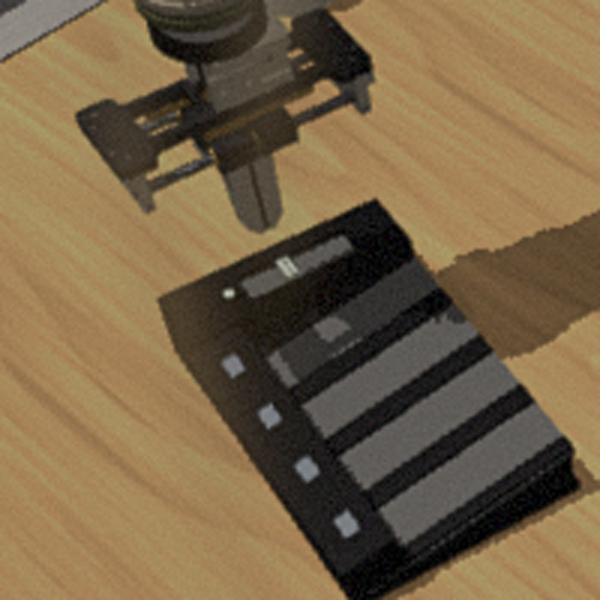

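```bash
python3 -m jog '[[0,0.036,-0.105,-0.3,0,0,0],[0,0.036,-0.105,-0.6,0,0,0],[0,0.036,-0.105,-0.6,0,0,0],[0,0.036,-0.105,-0.6,0,0,0]]' 40;  python3 -c "
from h import *
st()
cv2.imwrite('pics/t2.png',cv2.resize(env.capture('top')[150:330,340:540,::-1],None,fx=3.5,fy=3.5,interpolation=2))
cv2.imwrite('pics/s2.png',cv2.resize(env.capture('scene')[110:210,140:270,::-1],None,fx=5,fy=5,interpolation=2))"
```

```text
t: 1.87
eef_pos: [0.5884, -0.283, 0.0733]
orientation: [-3.109, 0.33, 0.01]
contact_force: [1.5, -0.7, 1.5]
gripper_width: 0.0005
t 1.87 p [ 0.5884 -0.283   0.0733] z [-0.004  0.016 -1.   ] x [ 0.978 -0.21  -0.008] F [ 1.5 -0.7  1.5] w 0.0005
```

View pics/s2.png

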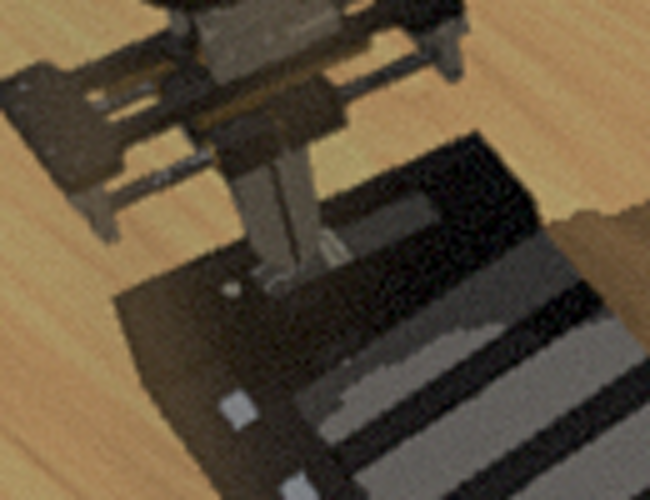

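```bash
python3 -m jog '[[0,0.0,-0.03,-0.05,0.004,0,0],[0,0.0,-0.03,-0.1,0.005,0,-0.005],[0,0.0,-0.03,-0.16,0.005,0,-0.005],[0,0.0,-0.03,-0.16,0.005,0,-0.005]]' 40;  python3 -c "
from h import *
st()"
```

```text
t: 2.3
eef_pos: [0.5895, -0.2868, 0.059]
orientation: [-3.092, 0.354, 0.006]
contact_force: [0.1, 0.8, 0.1]
gripper_width: 0.0004
t 2.3 p [ 0.5895 -0.2868  0.059 ] z [-0.    0.03 -1.  ] x [ 0.974 -0.226 -0.007] F [0.1 0.8 0.1] w 0.0004
```

```bash
python3 -m jog '[[0,0,0,-0.02,-0.009,0,0],[0,-0.06,0.014,-0.02,-0.009,0,0],[0,-0.12,0.028,-0.02,-0.009,0,0],[0,-0.16,0.037,-0.02,-0.009,0,0],[0,-0.16,0.037,-0.02,-0.009,0,0]]' 40;  python3 -c "
from h import *
st()
cv2.imwrite('pics/s3.png',cv2.resize(env.capture('scene')[110:210,140:270,::-1],None,fx=5,fy=5,interpolation=2))"
```

```text
t: 2.72
eef_pos: [0.5727, -0.2829, 0.0574]
orientation: [-3.119, 0.357, 0.001]
contact_force: [0.9, 1.2, 1.0]
gripper_width: 0.0006
t 2.72 p [ 0.5727 -0.2829  0.0574] z [-0.     0.002 -1.   ] x [ 0.974 -0.226 -0.001] F [0.9 1.2 1. ] w 0.0006
```

View pics/s3.png

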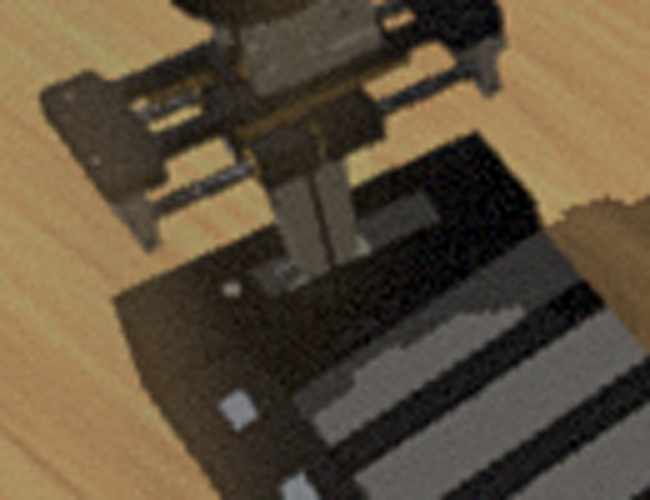

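```bash
for i in 1 ; do python3 -m jog '[[0,-0.04,0.009,0,0,0,0],[0,-0.08,0.018,0,0,0,0],[0,-0.1,0.023,0,0,0,0],[0,-0.1,0.023,0,0,0,0]]' 40; done; python3 -m jog '[[0,-0.02,0.005,0,0,0,0],[0,-0.04,0.009,0,0,0,0],[0,-0.04,0.009,0,0,0,0]]' 40;  python3 -c "
from h import *
st()
cv2.imwrite('pics/s4.png',cv2.resize(env.capture('scene')[110:210,140:270,::-1],None,fx=5,fy=5,interpolation=2))"
```

```text
t: 3.1
eef_pos: [0.5653, -0.2816, 0.0584]
orientation: [-3.12, 0.358, -0.008]
contact_force: [6.5, -0.7, 1.1]
gripper_width: 0.0008
t: 3.35
eef_pos: [0.564, -0.2815, 0.0596]
orientation: [-3.121, 0.358, -0.018]
contact_force: [7.7, -1.9, 3.2]
gripper_width: 0.0009
t 3.35 p [ 0.564  -0.2815  0.0596] z [ 0.011 -0.001 -1.   ] x [ 0.974 -0.226  0.011] F [ 7.7 -1.9  3.2] w 0.0009
```

View pics/s4.png

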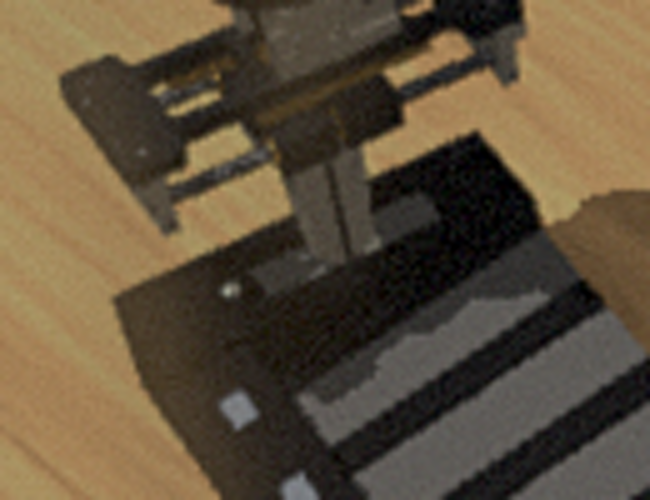

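```bash
python3 -m jog '[[0,-0.05,0.012,-0.02,0,0,0],[0,-0.07,0.016,-0.02,0,0,0],[0,-0.07,0.016,-0.02,0,0,0]]' 40; python3 -m jog '[[0,0.06,-0.014,0,0,0,0],[0,0.06,-0.014,0.3,0,0,0],[0,0.06,-0.014,0.7,0,0,0],[0,0.06,-0.014,1,0,0,0]]' 40;python3 -m jog '[[1,0,0.3,0.3,0,0,0],[1,0,1,1,0,0,0],[1,0,1,1,0,0,0],[1,0,1,1,0,0,0]]' 40;  python3 -c "
from h import *
st();np.set_printoptions(suppress=True,precision=1)
for n in ('top','scene'):
  im=env.capture(n);cv2.imwrite(f'pics/{n}5.png',im[...,::-1]);print(bars(im,n))"
```

```text
t: 3.65
eef_pos: [0.5633, -0.2813, 0.06]
orientation: [3.12, -0.357, 0.038]
contact_force: [13.4, -3.2, 4.4]
gripper_width: 0.0002
t: 3.98
eef_pos: [0.5683, -0.2826, 0.1613]
orientation: [3.12, -0.357, 0.034]
contact_force: [1.3, 0.0, 0.3]
gripper_width: 0.0006
t: 4.32
eef_pos: [0.5687, -0.1786, 0.2649]
orientation: [-3.121, 0.352, -0.039]
contact_force: [0.5, 1.1, 1.5]
gripper_width: 0.0224
t 4.32 p [ 0.5687 -0.1786  0.2649] z [ 0.024 -0.003 -1.   ] x [ 0.975 -0.223  0.024] F [0.5 1.1 1.5] w 0.0224
[[ 433.6   93.7   99.7   32.9  -11.5  313.7  315.7]
 [ 566.2 -291.1   86.9   25.4  -15.1  483.6  276.7]
 [ 578.3  111.9   99.    32.6   -9.   312.2  253.7]
 [ 586.5  238.5   99.2   32.4   -2.8  259.6  245.3]]
[[587.  238.3  99.7  33.6  -2.9 371.8 309.1]
 [579.1 111.9  98.5  33.1  -9.1 328.  270.5]
 [433.9  93.7  98.7  33.6 -11.5 365.8 225. ]]
```

```bash
python3 -c "
from h import *
a=cv2.imread('pics/scene5.png')[130:275,155:310]
b=cv2.imread('pics/top5.png')[200:320,460:515]
cv2.imwrite('pics/c5.png',np.hstack([cv2.resize(a,(465,435)),cv2.resize(b,(199,435))]))"
```

```text
(no output)
```

View pics/c5.png

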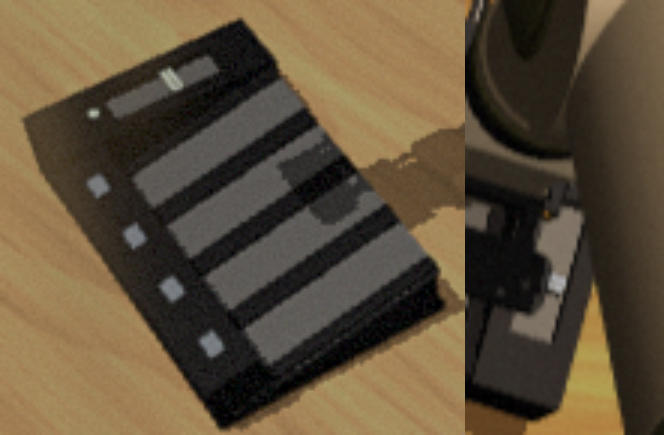

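```bash
cat >> h.py <<'E'
YAW=-0.2276;ca=np.array([np.cos(YAW),np.sin(YAW)]);nb=np.array([-ca[1],ca[0]])
DO=0.6174*ca+0.0009*nb
def slider(im):
    g=cv2.cvtColor(im,cv2.COLOR_RGB2GRAY).astype(float)
    K=proj("scene",[np.r_[DO-0.147*nb+u*ca+v*nb,.0615] for u in(-.05,.03) for v in(-.013,.013)])
    m=np.zeros(g.shape,np.uint8);cv2.fillConvexPoly(m,cv2.convexHull(K.astype(np.int32)),1)
    w=np.where(m>0,np.clip(g-135,0,None),0);yy,xx=np.mgrid[:480,:640]
    uv=[(w*xx).sum()/w.sum(),(w*yy).sum()/w.sum()]
    P=onz("scene",uv,.0615)[0];print('slider px',uv,'dock xy',(P[:2]-DO)@np.c_[ca,nb])
E
python3 -c "
from h import *
for k in '05': slider(cv2.imread(f'pics/scene{k}.png')[...,::-1].copy())"
```

```text
slider px [np.float64(205.4236311239193), np.float64(159.10374639769452)] dock xy [-0.00121733 -0.14720745]
slider px [np.float64(211.6072072072072), np.float64(155.96936936936936)] dock xy [-0.01762874 -0.14792853]
```

```bash
python3 -m jog '[[1,-0.1,0.2,0,0,0,-0.035],[1,-0.2,0.45,0,0,0,-0.07],[1,-0.45,0.91,0,0,0,-0.105],[1,-0.45,0.91,-0.2,0,0,-0.14],[1,-0.45,0.91,-0.2,0,0,-0.164]]' 40; python3 -m jog '[[1,-0.1,0.2,0,0,0,-0.035],[1,-0.2,0.45,-0.2,0,0,-0.07],[1,-0.45,0.91,-0.4,0,0,-0.105],[1,-0.45,0.91,-0.55,0,0,-0.14],[1,-0.45,0.91,-0.55,0,0,-0.164]]' 40;python3 -m jog '[[1,-0.1,0.2,0,0,0,-0.035],[1,-0.2,0.45,-0.3,0,0,-0.07],[1,-0.45,0.91,-0.5,0,0,-0.105],[1,-0.45,0.91,-0.7,0,0,-0.14],[1,-0.45,0.91,-0.7,0,0,-0.164]]' 40;python3 -c "
from h import *
st();print(env.observe()['joint_pos'].round(2))"
```

```text
t: 4.83
eef_pos: [0.5202, -0.0882, 0.2397]
orientation: [2.918, -1.137, 0.027]
contact_force: [0.5, -0.3, -0.3]
gripper_width: 0.0642
t: 5.25
eef_pos: [0.4711, 0.0037, 0.1804]
orientation: [2.521, -1.841, 0.013]
contact_force: [-0.3, 0.5, 0.1]
gripper_width: 0.0925
t: 5.67
eef_pos: [0.4225, 0.0951, 0.106]
orientation: [1.96, -2.418, 0.002]
contact_force: [0.4, -0.2, 0.4]
gripper_width: 0.0929
t 5.67 p [0.4225 0.0951 0.106 ] z [-0.022 -0.019 -1.   ] x [-0.207 -0.978  0.023] F [ 0.4 -0.2  0.4] w 0.0929
[-0.39  0.47  0.04  2.34 -0.02  0.37 -2.12]
```

```bash
cat >> h.py <<'E'
def need(p,xdeg,pitch=None):
    """units of rows from present pose to p, tool x at xdeg; z down, or into the tray floor"""
    s=env.observe();M=R.from_rotvec(s['orientation']).as_matrix()
    z=np.array([0,0,-1.]) if pitch is None else np.r_[-np.sin(pitch)*ca,-np.cos(pitch)]
    a=np.deg2rad(xdeg);x=np.array([np.cos(a),np.sin(a),0]);x-=z*(x@z);x/=np.linalg.norm(x)
    T=np.c_[x,np.cross(z,x),z]
    w=R.from_matrix(T@M.T).as_rotvec()
    print('NEED shift',((np.array(p)-s['eef_pos'])*10).round(3),'turn',(w/np.pi).round(4))
def tray(x,y,z):
    c,s_=np.cos(.21),np.sin(.21)
    u=.083+x*c-z*0+z*s_; h=.017-x*s_+z*c
    # tray z axis: off the floor; floor descends along +x, so normal leans to +x
    return np.r_[DO+u*ca+y*nb,h]
E
python3 -c "
from h import *
need([.4337,.0937,.05],-101.5)"
```

```text
NEED shift [ 0.112 -0.014 -0.56 ] turn [ 0.0061 -0.0069  0.0024]
```

```bash
python3 -m jog '[[1,0.112,-0.014,-0.2,0.006,-0.007,0.0024],[1,0.112,-0.014,-0.4,0.006,-0.007,0.0024],[1,0.112,-0.014,-0.6,0.006,-0.007,0.0024],[1,0.112,-0.014,-0.6,0.006,-0.007,0.0024]]' 40;python3 -c "
from h import *
st();need([.4337,.0937,.008],-101.5)"
```

```text
t: 6.0
eef_pos: [0.4317, 0.0913, 0.0422]
orientation: [1.981, -2.429, -0.001]
contact_force: [-0.3, -0.4, -0.6]
gripper_width: 0.0931
t 6.0 p [0.4317 0.0913 0.0422] z [-0.006 -0.004 -1.   ] x [-0.201 -0.98   0.005] F [-0.3 -0.4 -0.6] w 0.0931
NEED shift [ 0.02   0.024 -0.342] turn [ 0.0012 -0.0019  0.0005]
```

```bash
python3 -m jog '[[1,0.02,0.024,-0.2,0.001,-0.002,0],[1,0.02,0.024,-0.34,0.001,-0.002,0],[1,0.02,0.024,-0.34,0.001,-0.002,0]]' 40;python3 -c "
from h import *
st();need([.4337,.0937,.008],-101.5)"
```

```text
t: 6.25
eef_pos: [0.4337, 0.0917, 0.0105]
orientation: [1.982, -2.427, 0.001]
contact_force: [-0.1, -0.2, 0.7]
gripper_width: 0.0931
t 6.25 p [0.4337 0.0917 0.0105] z [-0.006 -0.006 -1.   ] x [-0.2   -0.98   0.007] F [-0.1 -0.2  0.7] w 0.0931
NEED shift [ 0.     0.02  -0.025] turn [ 0.0018 -0.002   0.0001]
```

```bash
python3 -m jog '[[0.6,0,0.02,-0.025,0.0018,-0.002,0],[0.4,0,0.02,-0.025,0.0018,-0.002,0],[0.2,0,0.02,-0.025,0.0018,-0.002,0],[0,0,0.02,-0.025,0.0018,-0.002,0],[0,0,0.02,-0.025,0.0018,-0.002,0]]' 30; python3 -m jog '[[0,0,0,0,0,0,0],[0,0,0,0,0,0,0],[0,0,0,0,0,0,0],[0,0,0,0,0,0,0],[0,0,0,0,0,0,0]]' 30;python3 -c "
from h import *
st()"
```

```text
t: 6.67
eef_pos: [0.4345, 0.0934, 0.0092]
orientation: [1.978, -2.438, -0.0]
contact_force: [-0.2, 1.0, 0.5]
gripper_width: 0.0642
t: 7.08
eef_pos: [0.4344, 0.0932, 0.0093]
orientation: [1.977, -2.439, -0.0]
contact_force: [-0.1, -0.6, 1.8]
gripper_width: 0.0337
t 7.08 p [0.4344 0.0932 0.0093] z [-0.002 -0.001 -1.   ] x [-0.207 -0.978  0.001] F [-0.1 -0.6  1.8] w 0.0337
```

```bash
python3 -m jog '[[0,0,0,0.05,0,0,0],[0,0,0,0.3,0,0,0],[0,0,0,0.7,0,0,0],[0,0,0,1,0,0,0],[0,0,0,1,0,0,0]]' 40;python3 -c "
from h import *
st();print(tray(-.105,-.029,.06)); need(tray(-.105,-.029,.06),-103.04,.21)
cv2.imwrite('pics/s6.png',cv2.resize(env.capture('scene')[100:340,160:480,::-1],None,fx=2,fy=2,interpolation=2))"
```

```text
t: 7.5
eef_pos: [0.436, 0.0935, 0.1139]
orientation: [-1.975, 2.438, -0.004]
contact_force: [-0.5, 0.5, -0.3]
gripper_width: 0.0334
t 7.5 p [0.436  0.0935 0.1139] z [ 0.004  0.    -1.   ] x [-0.208 -0.978 -0.001] F [-0.5  0.5 -0.3] w 0.0334
[ 0.58813688 -0.16506413  0.09757014]
NEED shift [ 1.521 -2.586 -0.163] turn [ 0.0144  0.0667 -0.0058]
```

View pics/s6.png

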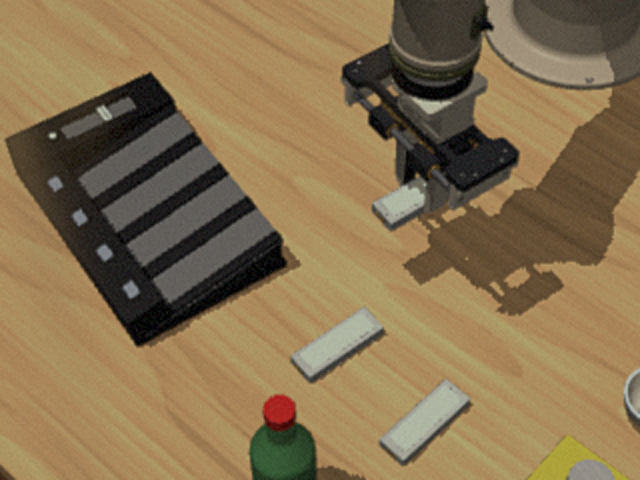

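```bash
python3 -m jog '[[0,0.1,-0.17,0.05,0.001,0.005,0],[0,0.27,-0.46,0.1,0.004,0.018,-0.002],[0,0.5,-0.86,0.2,0.005,0.022,-0.002],[0,0.5,-0.86,0.2,0.005,0.022,-0.002]]' 40;python3 -m jog '[[0,0.1,-0.2,0,0.001,0.005,0],[0,0.27,-0.46,0,0.004,0.018,-0.002],[0,0.5,-0.86,0,0.005,0.022,-0.002],[0,0.5,-0.86,0,0.005,0.022,-0.002]]' 40; python3 -c "
from h import *
st(); need(tray(-.105,-.029,.06),-103.04,.21)"
```

```text
t: 7.88
eef_pos: [0.4891, 0.0005, 0.1316]
orientation: [1.932, -2.423, -0.081]
contact_force: [0.6, -0.4, -2.3]
gripper_width: 0.0334
t: 8.22
eef_pos: [0.542, -0.0929, 0.1297]
orientation: [1.885, -2.399, -0.161]
contact_force: [0.8, -0.1, -1.9]
gripper_width: 0.0335
t 8.22 p [ 0.542  -0.0929  0.1297] z [-0.133  0.029 -0.991] x [-0.236 -0.972  0.003] F [ 0.8 -0.1 -1.9] w 0.0335
NEED shift [ 0.461 -0.722 -0.321] turn [0.0064 0.0226 0.0035]
```

```bash
python3 -m jog '[[0,0.1,-0.17,0,0.001,0.005,0],[0,0.27,-0.42,-0.1,0.004,0.018,0.002],[0,0.46,-0.72,-0.2,0.0064,0.0226,0.0035],[0,0.46,-0.72,-0.32,0.0064,0.0226,0.0035],[0,0.46,-0.72,-0.32,0.0064,0.0226,0.0035]]' 40; python3 -c "
from h import *
st(); need(tray(-.105,-.029,.03),-103.04,.21)
cv2.imwrite('pics/s7.png',cv2.resize(env.capture('scene')[100:300,130:370,::-1],None,fx=2.5,fy=2.5,interpolation=2))"
```

```text
t: 8.63
eef_pos: [0.5868, -0.1669, 0.0935]
orientation: [1.86, -2.35, -0.251]
contact_force: [-0.5, 0.8, -1.7]
gripper_width: 0.0334
t 8.63 p [ 0.5868 -0.1669  0.0935] z [-0.207  0.047 -0.977] x [-0.229 -0.973  0.001] F [-0.5  0.8 -1.7] w 0.0334
NEED shift [-0.047  0.032 -0.253] turn [ 0.0001 -0.0014  0.0012]
```

View pics/s7.png

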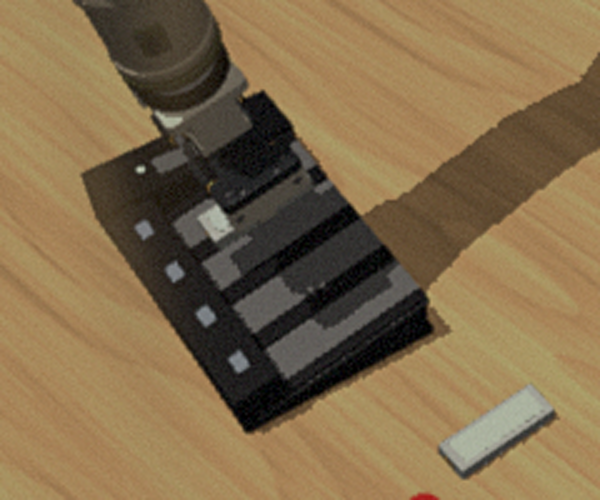

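```bash
python3 -m jog '[[0,-0.04,0.03,-0.13,0,-0.001,0.001],[0,-0.047,0.03,-0.25,0,-0.001,0.001],[0,-0.047,0.03,-0.25,0,-0.001,0.001]]' 40; python3 -c "
from h import *
st(); need(tray(-.105,-.029,.0105),-103.04,.21)
cv2.imwrite('pics/s8.png',cv2.resize(env.capture('scene')[130:280,160:310,::-1],None,fx=4,fy=4,interpolation=2))
cv2.imwrite('pics/t8.png',cv2.resize(env.capture('top')[180:330,350:510,::-1],None,fx=4,fy=4,interpolation=2))"
```

```text
t: 8.93
eef_pos: [0.5798, -0.1607, 0.068]
orientation: [1.869, -2.343, -0.253]
contact_force: [-0.8, -0.7, -1.1]
gripper_width: 0.0336
t 8.93 p [ 0.5798 -0.1607  0.068 ] z [-0.208  0.048 -0.977] x [-0.222 -0.975 -0.   ] F [-0.8 -0.7 -1.1] w 0.0336
NEED shift [-0.017 -0.021 -0.189] turn [-0.0004 -0.0015 -0.0011]
```

View pics/s8.png

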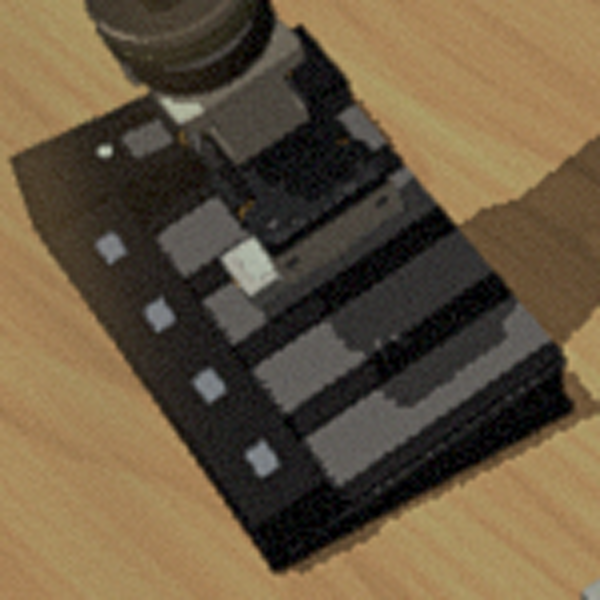

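View pics/t8.png

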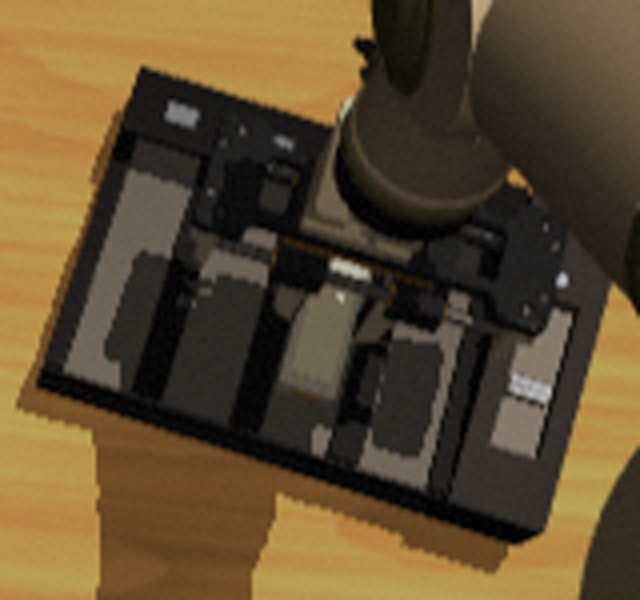

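```bash
python3 -m jog '[[0,-0.01,-0.01,-0.06,0,-0.001,-0.001],[0,-0.015,-0.02,-0.12,0,-0.001,-0.001],[0,-0.017,-0.02,-0.17,0,-0.001,-0.001],[0,-0.017,-0.02,-0.17,0,-0.001,-0.001]]' 40; python3 -c "
from h import *
st(); need(tray(-.105,-.029,.0105),-103.04,.21)
"
```

```text
t: 9.37
eef_pos: [0.5791, -0.1634, 0.0519]
orientation: [1.867, -2.35, -0.249]
contact_force: [-0.5, -0.1, -0.7]
gripper_width: 0.0334
t 9.37 p [ 0.5791 -0.1634  0.0519] z [-0.203  0.048 -0.978] x [-0.226 -0.974 -0.001] F [-0.5 -0.1 -0.7] w 0.0334
NEED shift [-0.01   0.007 -0.028] turn [-0.0002 -0.      0.0002]
```

```bash
python3 -m jog '[[0,-0.007,0.005,-0.02,0,0,0],[0,-0.01,0.007,-0.035,0,0,0],[0,-0.01,0.007,-0.035,0,0,0]]' 40; python3 -c "
from h import *
st(); need(tray(-.105,-.029,.0105),-103.04,.21)
"
```

```text
t: 9.62
eef_pos: [0.5782, -0.1627, 0.0485]
orientation: [1.867, -2.35, -0.248]
contact_force: [0.2, 0.4, -1.1]
gripper_width: 0.0333
t 9.62 p [ 0.5782 -0.1627  0.0485] z [-0.203  0.048 -0.978] x [-0.226 -0.974 -0.001] F [ 0.2  0.4 -1.1] w 0.0333
NEED shift [-0.001 -0.     0.007] turn [-0.0002  0.      0.0002]
```

```bash
python3 -m jog '[[0,0,0,-0.015,0,0,0],[0,0,0,-0.025,0,0,0],[0,0,0,-0.025,0,0,0]]' 40; python3 -c "
from h import *
st(); need(tray(-.105,-.029,.0105),-103.04,.21)
"
```

```text
t: 9.87
eef_pos: [0.5782, -0.1627, 0.0483]
orientation: [1.866, -2.35, -0.247]
contact_force: [-4.5, 0.0, 20.5]
gripper_width: 0.0332
t 9.87 p [ 0.5782 -0.1627  0.0483] z [-0.203  0.047 -0.978] x [-0.226 -0.974  0.   ] F [-4.5  0.  20.5] w 0.0332
NEED shift [-0.001 -0.     0.009] turn [0.0001 0.     0.0002]
```

```bash
python3 -m jog '[[0.55,0,0,0.01,0,0,0],[0.55,0,0,0.01,0,0,0],[0.55,0,0,0.01,0,0,0],[0.55,0,0,0.01,0,0,0]]' 40;python3 -m jog '[[0.55,0.04,-0.01,0.2,0,0,0],[0.55,0.1,-0.023,0.5,0,0,0],[0.55,0.1,-0.023,0.5,0,0,0]]' 40; python3 -c "
from h import *
st(); need(tray(-.178,-.029,.04),-103.04,.21)
cv2.imwrite('pics/s9.png',cv2.resize(env.capture('scene')[130:280,160:310,::-1],None,fx=4,fy=4,interpolation=2))
"
```

```text
t: 10.2
eef_pos: [0.5782, -0.1627, 0.0491]
orientation: [1.866, -2.35, -0.247]
contact_force: [0.2, 0.3, 0.3]
gripper_width: 0.0501
t: 10.45
eef_pos: [0.5914, -0.1652, 0.1029]
orientation: [1.869, -2.354, -0.241]
contact_force: [0.0, 0.7, 0.8]
gripper_width: 0.0514
t 10.45 p [ 0.5914 -0.1652  0.1029] z [-0.197  0.046 -0.979] x [-0.227 -0.974 -0.   ] F [0.  0.7 0.8] w 0.0514
NEED shift [-0.769  0.172 -0.097] turn [0.0003 0.0019 0.0003]
```

View pics/s9.png

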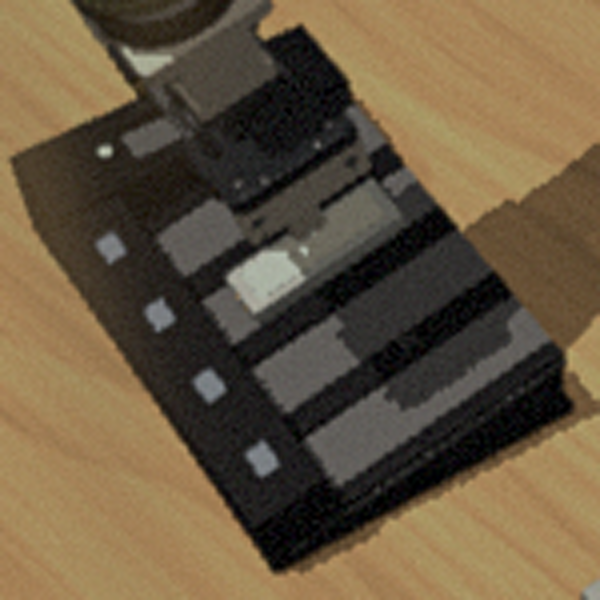

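```bash
python3 -m jog '[[0,-0.35,0.08,0.05,0,0,0],[0,-0.75,0.17,0,0,0.001,0],[0,-0.77,0.17,-0.1,0,0.002,0],[0,-0.77,0.17,-0.1,0,0.002,0],[0,-0.77,0.17,-0.1,0,0.002,0]]' 40;python3 -c "
from h import *
st(); need(tray(-.180,-.029,.0075),-103.04,.21)
"
```

```text
t: 10.92
eef_pos: [0.5133, -0.1483, 0.0905]
orientation: [1.864, -2.348, -0.249]
contact_force: [0.5, 0.0, 0.9]
gripper_width: 0.0222
t 10.92 p [ 0.5133 -0.1483  0.0905] z [-0.205  0.047 -0.978] x [-0.227 -0.974  0.001] F [0.5 0.  0.9] w 0.0222
NEED shift [-0.072  0.023 -0.286] turn [ 0.0002 -0.0008  0.0003]
```

```bash
python3 -m jog '[[0,-0.07,0.02,-0.1,0,0,0],[0,-0.07,0.02,-0.2,0,0,0],[0,-0.07,0.022,-0.28,0,0,0],[0,-0.07,0.022,-0.28,0,0,0]]' 40;python3 -c "
from h import *
st(); need(tray(-.180,-.029,.0075),-103.04,.21);need(tray(-.108,-.029,.0075),-103.04,.21)
"
```

```text
t: 11.25
eef_pos: [0.5064, -0.146, 0.0607]
orientation: [1.864, -2.347, -0.251]
contact_force: [0.2, 0.2, 0.8]
gripper_width: 0.0011
t 11.25 p [ 0.5064 -0.146   0.0607] z [-0.207  0.047 -0.977] x [-0.227 -0.974  0.001] F [0.2 0.2 0.8] w 0.0011
NEED shift [-0.004 -0.     0.012] turn [-0.     -0.0013  0.0003]
NEED shift [ 0.682 -0.159 -0.139] turn [-0.     -0.0013  0.0003]
```

```bash
python3 -m jog '[[0,0.1,-0.023,-0.015,0,-0.001,0],[0,0.22,-0.051,-0.04,0,-0.001,0],[0,0.34,-0.079,-0.065,0,-0.001,0],[0,0.46,-0.107,-0.092,0,-0.001,0],[0,0.52,-0.121,-0.105,0,-0.001,0]]' 40;python3 -c "
from h import *
st(); need(tray(-.108,-.029,.0075),-103.04,.21)
"
```

```text
t: 11.67
eef_pos: [0.5609, -0.1586, 0.0501]
orientation: [1.866, -2.351, -0.247]
contact_force: [-0.8, 0.6, 0.8]
gripper_width: 0.0005
t 11.67 p [ 0.5609 -0.1586  0.0501] z [-0.202  0.047 -0.978] x [-0.227 -0.974 -0.   ] F [-0.8  0.6  0.8] w 0.0005
NEED shift [ 0.137 -0.033 -0.032] turn [0.     0.0002 0.0004]
```

```bash
python3 -m jog '[[0,0.03,-0.007,-0.007,0,0,0],[0,0.06,-0.014,-0.014,0,0,0],[0,0.09,-0.021,-0.02,0,0,0],[0,0.12,-0.028,-0.027,0,0,0],[0,0.12,-0.028,-0.027,0,0,0]]' 40;python3 -c "
from h import *
st(); need(tray(-.108,-.029,.0075),-103.04,.21)
"
```

```text
t: 12.08
eef_pos: [0.5733, -0.1615, 0.0473]
orientation: [1.866, -2.351, -0.247]
contact_force: [-0.3, -1.3, 0.3]
gripper_width: 0.0004
t 12.08 p [ 0.5733 -0.1615  0.0473] z [-0.202  0.047 -0.978] x [-0.227 -0.974 -0.   ] F [-0.3 -1.3  0.3] w 0.0004
NEED shift [ 0.013 -0.005 -0.005] turn [0.     0.0004 0.0004]
```

```bash
python3 -m jog '[[0,0.03,-0.007,-0.007,0,0,0],[0,0.05,-0.012,-0.01,0,0,0],[0,0.07,-0.016,-0.015,0,0,0],[0,0.07,-0.016,-0.015,0,0,0]]' 40;python3 -c "
from h import *
st(); need(tray(-.108,-.029,.0075),-103.04,.21)
"
```

```text
t: 12.42
eef_pos: [0.5753, -0.162, 0.0467]
orientation: [1.861, -2.344, -0.256]
contact_force: [-14.2, 2.8, 17.0]
gripper_width: 0.0004
t 12.42 p [ 0.5753 -0.162   0.0467] z [-0.212  0.048 -0.976] x [-0.226 -0.974  0.001] F [-14.2   2.8  17. ] w 0.0004
NEED shift [-0.007  0.001  0.001] turn [-0.0002 -0.0029  0.0003]
```

```bash
python3 -m jog '[[0,-0.15,0.035,0.05,0,0,0],[0,-0.15,0.035,0.3,0,0.01,0],[0,-0.15,0.035,0.7,0,0,0],[0,-0.15,0.035,1,0,0,0],[0,-0.15,0.035,1,0,0,0]]' 40;python3 -m jog '[[0,-0.15,0.3,0.2,0,0,0],[0,-0.15,0.6,0.3,0,0,0],[0.5,-0.15,1,0.3,0,0,0],[1,-0.15,1,0.3,0,0,0]]' 40;python3 -c "
from h import *
np.set_printoptions(suppress=True,precision=1)
st();
for n in ('top','scene'):
  im=env.capture(n);cv2.imwrite(f'pics/{n}10.png',im[...,::-1]);print(bars(im,n))
cv2.imwrite('pics/s10.png',cv2.resize(cv2.imread('pics/scene10.png')[120:340,150:410],None,fx=3,fy=2.7,interpolation=2))
"
```

```text
t: 12.83
eef_pos: [0.563, -0.1588, 0.1524]
orientation: [1.865, -2.349, -0.247]
contact_force: [1.0, 0.1, 0.2]
gripper_width: 0.0005
t: 13.17
eef_pos: [0.5484, -0.0505, 0.1838]
orientation: [1.877, -2.344, -0.249]
contact_force: [0.2, 0.8, -0.2]
gripper_width: 0.0094
t 13.17 p [ 0.5 -0.1  0.2] z [-0.2  0.  -1. ] x [-0.2 -1.  -0. ] F [ 0.2  0.8 -0.2] w 0.0094
[[ 153.8 -590.   102.9   18.3  -84.5  614.6  475.5]
 [ 536.9 -218.    70.5   38.   -11.3  450.3  283.2]
 [ 578.5  111.8   99.7   32.9   -9.2  312.1  253.9]
 [ 586.5  238.5   99.2   32.4   -2.8  259.6  245.3]]
[[587.  238.3  99.8  33.8  -2.7 371.9 309.1]
 [579.1 112.   98.5  33.4  -9.1 328.  270.5]
 [ 38.9 102.1  97.5  42.    1.6 471.3 133.2]]
```

View pics/s10.png

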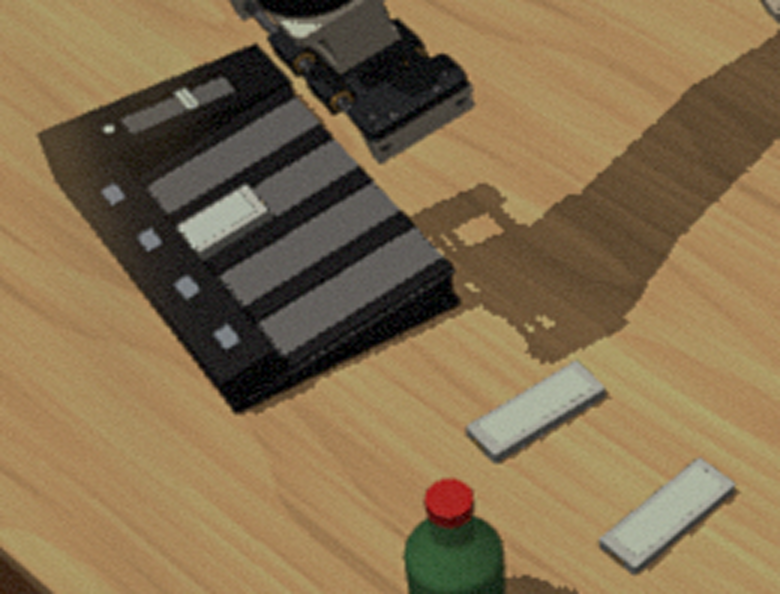

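```bash
python3 -c "
from h import *
for x in (-.1,-.105): print(((proj('scene',[tray(x,-.029+v,.016) for v in(-.017,.017)])-[150,120])*[3,2.7]).round(0))
need([.5787,.1119,.05],-99.1)"
```

```text
[[244. 181.]
 [266. 207.]]
[[249. 178.]
 [272. 204.]]
NEED shift [ 0.306  1.69  -1.326] turn [-0.0124 -0.0657  0.021 ]
```

```bash
python3 -m jog '[[1,0.03,0.25,0,-0.002,-0.01,0.004],[1,0.1,0.5,-0.1,-0.004,-0.02,0.008],[1,0.15,0.85,-0.4,-0.006,-0.033,0.01],[1,0.15,0.85,-0.6,-0.006,-0.033,0.01],[1,0.15,0.85,-0.6,-0.006,-0.033,0.01]]' 40;python3 -m jog '[[1,0.03,0.25,-0.1,-0.002,-0.01,0.004],[1,0.1,0.5,-0.2,-0.004,-0.02,0.008],[1,0.15,0.84,-0.4,-0.006,-0.033,0.01],[1,0.15,0.84,-0.6,-0.006,-0.033,0.01],[1,0.15,0.84,-0.6,-0.006,-0.033,0.01]]' 40;python3 -c "
from h import *
st();np.set_printoptions(suppress=True,precision=1)
print(bars(env.capture('scene'),'scene'))
np.set_printoptions(suppress=True,precision=4);need([.5787,.1119,.007],-99.1)"
```

```text
t: 13.68
eef_pos: [0.561, 0.0286, 0.1191]
orientation: [1.954, -2.367, -0.131]
contact_force: [-0.9, -0.4, 0.7]
gripper_width: 0.051
t: 14.1
eef_pos: [0.575, 0.1125, 0.0569]
orientation: [2.035, -2.384, -0.007]
contact_force: [0.5, -2.6, 0.5]
gripper_width: 0.084
t 14.1 p [0.575  0.1125 0.0569] z [-0.008 -0.001 -1.   ] x [-0.157 -0.988  0.002] F [ 0.5 -2.6  0.5] w 0.084
[[587.  238.4  99.7  33.7  -2.9 372.5 309.2]
 [592.8 109.8  70.4  33.9  -8.4 322.9 273.9]]
NEED shift [ 0.032  0.011 -0.512] turn [ 0.0005 -0.0024  0.0004]
```

```bash
python3 -m jog '[[1,0.032,0.011,-0.15,0,-0.002,0],[1,0.032,0.011,-0.3,0,-0.002,0],[1,0.032,0.011,-0.42,0,-0.002,0],[1,0.032,0.011,-0.5,0,-0.002,0],[1,0.032,0.011,-0.5,0,-0.002,0]]' 40;python3 -c "
from h import *
st();need([.5787,.1119,.0075],-99.1)"
```

```text
t: 14.57
eef_pos: [0.5786, 0.1101, 0.0073]
orientation: [2.032, -2.391, 0.001]
contact_force: [0.2, 0.1, 0.9]
gripper_width: 0.0932
t 14.57 p [0.5786 0.1101 0.0073] z [-0.003 -0.003 -1.   ] x [-0.161 -0.987  0.003] F [0.2 0.1 0.9] w 0.0932
NEED shift [0.001 0.018 0.002] turn [ 0.0009 -0.0009  0.0011]
```

```bash
python3 -m jog '[[0.6,0,0.018,0,0.001,-0.001,0.001],[0.4,0,0.018,0,0.001,-0.001,0.001],[0.2,0,0.018,0,0.001,-0.001,0.001],[0,0,0.018,0,0.001,-0.001,0.001],[0,0,0.018,0,0.001,-0.001,0.001]]' 30; python3 -m jog '[[0,0,0,0,0,0,0],[0,0,0,0,0,0,0],[0,0,0,0,0,0,0],[0,0,0,0,0,0,0],[0,0,0,0,0,0,0]]' 40;python3 -c "
from h import *
st()"; python3 -m jog '[[0,0,0,0.05,0,0,0],[0,0,0,0.3,0,0,0],[0,0,0,0.7,0,0,0],[0,0,0,1,0,0,0],[0,0,0,1,0,0,0]]' 40;python3 -c "
from h import *
st();need(tray(-.105,.029,.06),-103.04,.21)"
```

```text
t: 14.98
eef_pos: [0.5788, 0.1119, 0.0078]
orientation: [-2.037, 2.39, -0.001]
contact_force: [0.6, 0.6, -0.1]
gripper_width: 0.0643
t: 15.4
eef_pos: [0.5788, 0.1118, 0.0079]
orientation: [-2.038, 2.39, -0.001]
contact_force: [-0.1, -0.5, 1.5]
gripper_width: 0.0335
t 15.4 p [0.5788 0.1118 0.0079] z [ 0.001  0.    -1.   ] x [-0.158 -0.987 -0.   ] F [-0.1 -0.5  1.5] w 0.0335
t: 15.82
eef_pos: [0.5814, 0.1127, 0.1134]
orientation: [-2.033, 2.385, -0.006]
contact_force: [0.7, 1.0, -1.0]
gripper_width: 0.0337
t 15.82 p [0.5814 0.1127 0.1134] z [ 0.008  0.002 -1.   ] x [-0.159 -0.987 -0.003] F [ 0.7  1.  -1. ] w 0.0337
NEED shift [ 0.198 -2.213 -0.159] turn [ 0.0123  0.0682 -0.0216]
```

```bash
python3 -m jog '[[0,0.01,-0.17,0.05,0.001,0.005,0],[0,0.03,-0.4,0.1,0.002,0.012,-0.003],[0,0.06,-0.74,0.2,0.004,0.022,-0.007],[0,0.06,-0.74,0.2,0.004,0.022,-0.007]]' 40;python3 -m jog '[[0,0.01,-0.17,0,0.001,0.005,0],[0,0.03,-0.4,0,0.002,0.012,-0.003],[0,0.06,-0.74,0,0.004,0.022,-0.007],[0,0.06,-0.74,0,0.004,0.022,-0.007]]' 40;python3 -c "
from h import *
st();need(tray(-.105,.029,.06),-103.04,.21)"
```

```text
t: 16.15
eef_pos: [0.589, 0.0305, 0.134]
orientation: [1.974, -2.392, -0.075]
contact_force: [1.1, -1.0, -1.7]
gripper_width: 0.0334
t: 16.48
eef_pos: [0.5956, -0.052, 0.1328]
orientation: [1.904, -2.382, -0.154]
contact_force: [0.2, -1.3, -2.0]
gripper_width: 0.0333
t 16.48 p [ 0.5956 -0.052   0.1328] z [-0.131  0.023 -0.991] x [-0.22  -0.976  0.006] F [ 0.2 -1.3 -2. ] w 0.0333
NEED shift [ 0.057 -0.566 -0.352] turn [ 0.0073  0.0232 -0.002 ]
```

```bash
python3 -m jog '[[0,0.02,-0.17,0,0.002,0.006,0],[0,0.04,-0.35,0,0.004,0.012,0],[0,0.057,-0.56,-0.15,0.007,0.023,-0.002],[0,0.057,-0.57,-0.35,0.007,0.023,-0.002],[0,0.057,-0.57,-0.35,0.007,0.023,-0.002]]' 40;python3 -c "
from h import *
st();need(tray(-.105,.029,.025),-103.04,.21)
cv2.imwrite('pics/s11.png',cv2.resize(env.capture('scene')[130:280,160:310,::-1],None,fx=4,fy=4,interpolation=2))"
```

```text
t: 16.9
eef_pos: [0.5994, -0.1111, 0.0941]
orientation: [1.861, -2.349, -0.25]
contact_force: [-0.6, -0.4, -2.0]
gripper_width: 0.0333
t 16.9 p [ 0.5994 -0.1111  0.0941] z [-0.207  0.046 -0.977] x [-0.229 -0.973  0.002] F [-0.6 -0.4 -2. ] w 0.0333
NEED shift [-0.053  0.042 -0.307] turn [ 0.0004 -0.0013  0.0011]
```

View pics/s11.png

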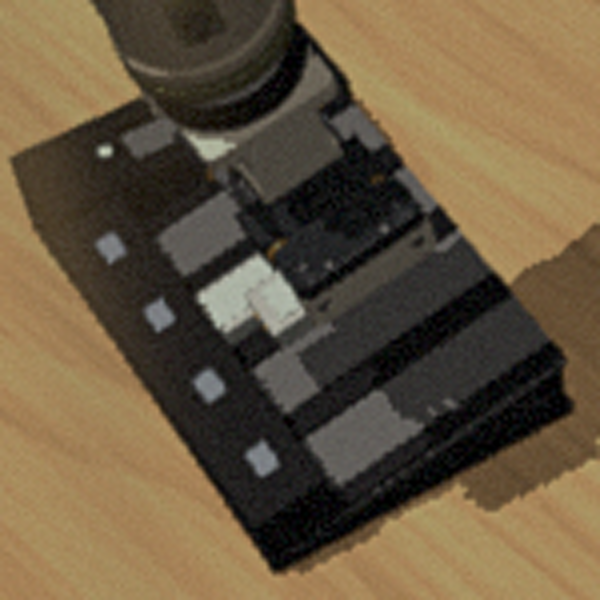

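```bash
python3 -m jog '[[0,-0.03,0.03,-0.13,0,-0.001,0.001],[0,-0.053,0.04,-0.25,0,-0.001,0.001],[0,-0.053,0.04,-0.3,0,-0.001,0.001],[0,-0.053,0.04,-0.3,0,-0.001,0.001]]' 40;python3 -c "
from h import *
st();need(tray(-.105,.029,.0115),-103.04,.21)"
```

```text
t: 17.28
eef_pos: [0.5937, -0.1045, 0.0652]
orientation: [1.87, -2.345, -0.248]
contact_force: [0.1, -0.5, -1.2]
gripper_width: 0.0335
t 17.28 p [ 0.5937 -0.1045  0.0652] z [-0.205  0.046 -0.978] x [-0.223 -0.975  0.001] F [ 0.1 -0.5 -1.2] w 0.0335
NEED shift [-0.023 -0.017 -0.15 ] turn [ 0.0001 -0.0005 -0.001 ]
```

```bash
python3 -m jog '[[0,-0.015,-0.017,-0.07,0,0,-0.001],[0,-0.023,-0.017,-0.12,0,0,-0.001],[0,-0.023,-0.017,-0.145,0,0,-0.001],[0,-0.023,-0.017,-0.145,0,0,-0.001]]' 40;python3 -c "
from h import *
st();need(tray(-.105,.029,.0085),-103.04,.21)"
```

```text
t: 17.62
eef_pos: [0.5912, -0.1063, 0.0502]
orientation: [1.866, -2.348, -0.249]
contact_force: [-0.1, 0.8, -0.6]
gripper_width: 0.0336
t 17.62 p [ 0.5912 -0.1063  0.0502] z [-0.205  0.047 -0.978] x [-0.226 -0.974  0.001] F [-0.1  0.8 -0.6] w 0.0336
NEED shift [-0.004  0.001 -0.03 ] turn [ 0.     -0.0007 -0.    ]
```

```bash
python3 -m jog '[[0,-0.004,0,-0.02,0,0,0],[0,-0.004,0,-0.035,0,0,0],[0,-0.004,0,-0.04,0,0,0],[0,-0.004,0,-0.04,0,0,0]]' 40;python3 -c "
from h import *
st();need(tray(-.105,.029,.0085),-103.04,.21)"
```

```text
t: 17.95
eef_pos: [0.5909, -0.1063, 0.0471]
orientation: [1.866, -2.348, -0.249]
contact_force: [-1.3, 0.1, 6.6]
gripper_width: 0.0336
t 17.95 p [ 0.5909 -0.1063  0.0471] z [-0.205  0.047 -0.978] x [-0.226 -0.974  0.001] F [-1.3  0.1  6.6] w 0.0336
NEED shift [-0.001  0.002  0.001] turn [ 0.0002 -0.0006  0.    ]
```

```bash
python3 -m jog '[[0.48,0,0,0.005,0,0,0],[0.48,0,0,0.005,0,0,0],[0.48,0,0,0.005,0,0,0],[0.48,0,0,0.005,0,0,0]]' 40;python3 -m jog '[[0.48,0.04,-0.01,0.2,0,0,0],[0.48,0.1,-0.023,0.5,0,0,0],[0.48,0.1,-0.023,0.5,0,0,0]]' 40; python3 -m jog '[[0,-0.35,0.08,0.05,0,0,0],[0,-0.75,0.17,0,0,0.001,0],[0,-0.77,0.17,-0.1,0,0.002,0],[0,-0.77,0.17,-0.1,0,0.002,0],[0,-0.77,0.17,-0.1,0,0.002,0]]' 40; python3 -c "
from h import *
st(); need(tray(-.180,.029,.0085),-103.04,.21)
"
```

```text
t: 18.28
eef_pos: [0.5909, -0.1064, 0.0476]
orientation: [1.866, -2.348, -0.249]
contact_force: [0.5, 1.2, 0.3]
gripper_width: 0.0446
t: 18.53
eef_pos: [0.6042, -0.1087, 0.1017]
orientation: [1.869, -2.352, -0.243]
contact_force: [1.4, 0.6, 0.4]
gripper_width: 0.0445
t: 18.95
eef_pos: [0.5276, -0.0919, 0.0916]
orientation: [1.865, -2.348, -0.248]
contact_force: [0.3, 0.3, 0.9]
gripper_width: 0.0159
t 18.95 p [ 0.5276 -0.0919  0.0916] z [-0.205  0.046 -0.978] x [-0.226 -0.974  0.001] F [0.3 0.3 0.9] w 0.0159
NEED shift [-0.083  0.023 -0.287] turn [ 0.0003 -0.0005  0.0002]
```

```bash
python3 -m jog '[[0,-0.08,0.02,-0.1,0,0,0],[0,-0.083,0.023,-0.2,0,0,0],[0,-0.083,0.023,-0.28,0,0,0],[0,-0.083,0.023,-0.28,0,0,0]]' 40;python3 -c "
from h import *
st(); need(tray(-.180,.029,.0085),-103.04,.21);need(tray(-.124,.029,.0085),-103.04,.21)
cv2.imwrite('pics/s12.png',cv2.resize(env.capture('scene')[130:280,160:310,::-1],None,fx=4,fy=4,interpolation=2))"
```

```text
t: 19.28
eef_pos: [0.5195, -0.0896, 0.0619]
orientation: [1.865, -2.348, -0.25]
contact_force: [-0.5, 0.3, -1.1]
gripper_width: 0.0007
t 19.28 p [ 0.5195 -0.0896  0.0619] z [-0.206  0.047 -0.977] x [-0.226 -0.974  0.001] F [-0.5  0.3 -1.1] w 0.0007
NEED shift [-0.002 -0.     0.009] turn [ 0.0002 -0.001   0.0002]
NEED shift [ 0.532 -0.124 -0.108] turn [ 0.0002 -0.001   0.0002]
```

View pics/s12.png

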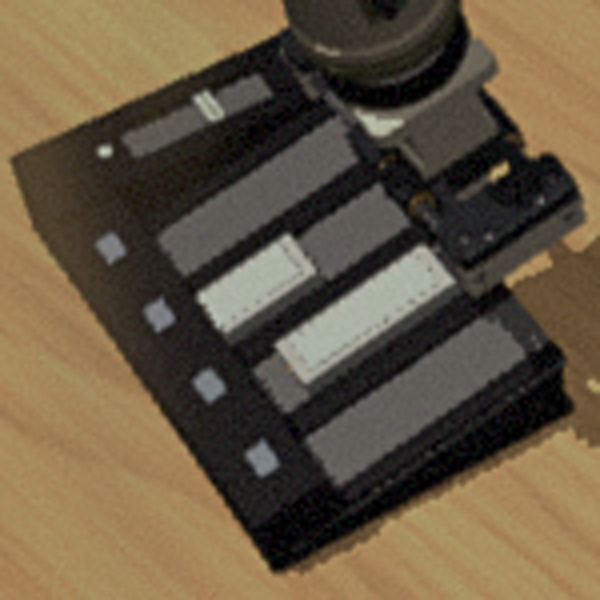

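```bash
python3 -m jog '[[0,0.1,-0.023,-0.015,0,-0.001,0],[0,0.22,-0.051,-0.04,0,-0.001,0],[0,0.34,-0.079,-0.063,0,-0.001,0],[0,0.46,-0.107,-0.09,0,-0.001,0],[0,0.53,-0.124,-0.105,0,-0.001,0]]' 40;python3 -m jog '[[0,0.03,-0.007,-0.006,0,0,0],[0,0.06,-0.014,-0.012,0,0,0],[0,0.09,-0.021,-0.018,0,0,0],[0,0.12,-0.028,-0.025,0,0,0],[0,0.12,-0.028,-0.025,0,0,0]]' 40;python3 -c "
from h import *
st(); need(tray(-.108,.029,.0085),-103.04,.21)
"
```

```text
t: 19.75
eef_pos: [0.575, -0.1025, 0.0521]
orientation: [1.867, -2.351, -0.245]
contact_force: [0.3, -0.4, -0.3]
gripper_width: 0.0004
t: 20.17
eef_pos: [0.5873, -0.1053, 0.0496]
orientation: [1.867, -2.352, -0.245]
contact_force: [0.2, -0.5, -0.2]
gripper_width: 0.0005
t 20.17 p [ 0.5873 -0.1053  0.0496] z [-0.201  0.047 -0.979] x [-0.227 -0.974  0.   ] F [ 0.2 -0.5 -0.2] w 0.0005
NEED shift [ 0.006 -0.002 -0.017] turn [0.0002 0.0008 0.0004]
```

```bash
python3 -m jog '[[0,0.03,-0.007,-0.01,0,0,0],[0,0.05,-0.012,-0.015,0,0,0],[0,0.07,-0.016,-0.018,0,0,0],[0,0.07,-0.016,-0.018,0,0,0]]' 40;python3 -c "
from h import *
st(); need(tray(-.108,.029,.0085),-103.04,.21)
"
```

```text
t: 20.5
eef_pos: [0.5888, -0.1057, 0.0486]
orientation: [1.862, -2.343, -0.255]
contact_force: [-16.1, 3.5, 17.2]
gripper_width: 0.0006
t 20.5 p [ 0.5888 -0.1057  0.0486] z [-0.212  0.047 -0.976] x [-0.226 -0.974  0.002] F [-16.1   3.5  17.2] w 0.0006
NEED shift [-0.009  0.002 -0.008] turn [ 0.0001 -0.0028  0.    ]
```

```bash
python3 -m jog '[[0,-0.15,0.035,0.05,0,0,0],[0,-0.15,0.035,0.3,0,0.01,0],[0,-0.15,0.035,0.7,0,0,0],[0,-0.15,0.035,1,0,0,0],[0,-0.15,0.035,1,0,0,0]]' 40;python3 -m jog '[[0,-0.15,0.3,0.2,0,0,0],[0.5,-0.15,0.6,0.3,0,0,0],[1,-0.15,1,0.3,0,0,0],[1,-0.15,1,0.3,0,0,0]]' 40;python3 -c "
from h import *
np.set_printoptions(suppress=True,precision=1)
st();
for n in ('top','scene'):
  im=env.capture(n);cv2.imwrite(f'pics/{n}13.png',im[...,::-1]);print(bars(im,n))
cv2.imwrite('pics/s13.png',cv2.resize(cv2.imread('pics/scene13.png')[120:340,150:410],None,fx=3,fy=2.7,interpolation=2))
np.set_printoptions(suppress=True,precision=4);need([.5868,.2384,.05],-92.8)
"
```

```text
t: 20.92
eef_pos: [0.5764, -0.102, 0.1542]
orientation: [1.866, -2.348, -0.247]
contact_force: [1.7, 0.5, -0.7]
gripper_width: 0.0002
t: 21.25
eef_pos: [0.5615, 0.0065, 0.1858]
orientation: [1.879, -2.344, -0.249]
contact_force: [0.1, 1.3, 0.5]
gripper_width: 0.0162
t 21.25 p [0.6 0.  0.2] z [-0.2  0.  -1. ] x [-0.2 -1.  -0. ] F [0.1 1.3 0.5] w 0.0162
[[ 153.8 -590.   102.9   18.3  -84.5  614.6  475.5]
 [ 586.5  238.4   99.2   32.5   -2.6  259.6  245.3]]
[[587.  238.4  99.7  34.   -3.2 372.2 309.1]]
NEED shift [ 0.254  2.387 -1.344] turn [-0.0088 -0.0663  0.0556]
```

View pics/s13.png

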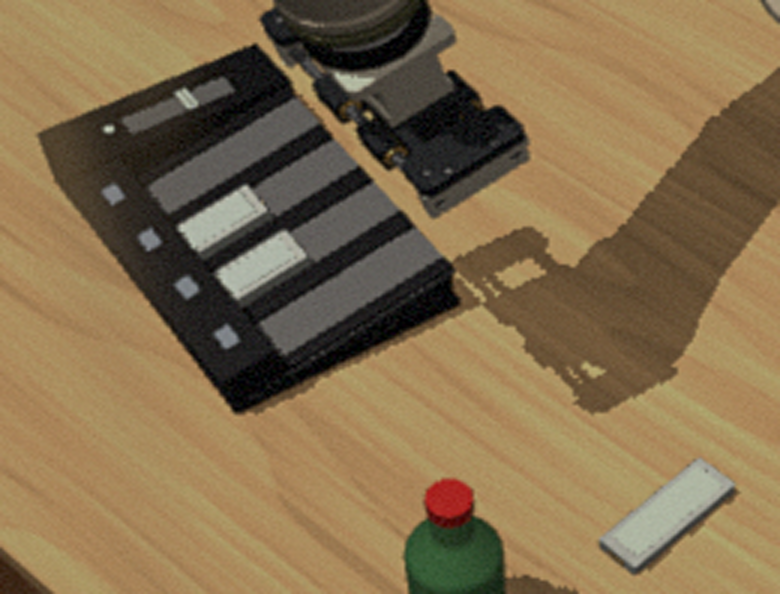

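```bash
python3 -c "
from h import *
print(onz('scene',[[303,352]],0),onz('top',[[285,190]],0.01), onz('top',[[281,158]],.19),onz('scene',[[300,304]],.19))"
```

```text
[[0.74309224 0.19515341 0.        ]] [[0.7310538  0.19438581 0.01      ]] [[0.74145111 0.19275868 0.19      ]] [[0.74177615 0.19542084 0.19      ]]
```

```bash
python3 -m jog '[[1,0.03,0.25,0,-0.001,-0.01,0.01],[1,0.05,0.5,-0.1,-0.002,-0.02,0.015],[1,0.08,0.85,-0.3,-0.003,-0.022,0.0185],[1,0.08,0.85,-0.45,-0.003,-0.022,0.0185],[1,0.08,0.85,-0.45,-0.003,-0.022,0.0185]]' 40;python3 -m jog '[[1,0.03,0.25,0,-0.001,-0.01,0.01],[1,0.05,0.5,-0.1,-0.002,-0.02,0.015],[1,0.08,0.8,-0.3,-0.003,-0.022,0.0185],[1,0.08,0.8,-0.45,-0.003,-0.022,0.0185],[1,0.08,0.8,-0.45,-0.003,-0.022,0.0185]]' 40;python3 -c "
from h import *
st();np.set_printoptions(suppress=True,precision=1)
print(bars(env.capture('scene'),'scene'))
np.set_printoptions(suppress=True,precision=4);need([.5868,.2384,.05],-92.8)"
```

```text
t: 21.77
eef_pos: [0.5679, 0.0851, 0.1366]
orientation: [1.97, -2.322, -0.17]
contact_force: [-0.4, -1.0, -0.6]
gripper_width: 0.0574
t: 22.18
eef_pos: [0.575, 0.1642, 0.0894]
orientation: [2.066, -2.295, -0.089]
contact_force: [-0.4, -1.8, -0.1]
gripper_width: 0.09
t 22.18 p [0.575  0.1642 0.0894] z [-0.077  0.008 -0.997] x [-0.104 -0.995  0.   ] F [-0.4 -1.8 -0.1] w 0.09
[[591.3 237.5  92.   33.5  -0.9 372.8 308.4]]
NEED shift [ 0.113  0.754 -0.406] turn [-0.0016 -0.0244  0.0183]
```

```bash
python3 -m jog '[[1,0.03,0.25,0,-0.001,-0.01,0.01],[1,0.05,0.5,0,-0.002,-0.02,0.015],[1,0.11,0.75,-0.1,-0.0016,-0.0244,0.018],[1,0.11,0.75,-0.3,-0.0016,-0.0244,0.018],[1,0.11,0.75,-0.4,-0.0016,-0.0244,0.018]]' 40;python3 -c "
from h import *
st();np.set_printoptions(suppress=True,precision=1)
im=env.capture('scene');print(bars(im,'scene'))
cv2.imwrite('pics/s14.png',im[150:400,200:500,::-1])
np.set_printoptions(suppress=True,precision=4);need([.5868,.2384,.0075],-92.8);print(env.observe()['joint_pos'].round(2))"
```

```text
t: 22.65
eef_pos: [0.5874, 0.2369, 0.0506]
orientation: [2.164, -2.277, 0.002]
contact_force: [0.9, -0.4, 0.0]
gripper_width: 0.0928
t 22.65 p [0.5874 0.2369 0.0506] z [ 0.001 -0.001 -1.   ] x [-0.051 -0.999  0.001] F [ 0.9 -0.4  0. ] w 0.0928
[[596.6 237.8  80.7  33.8  -2.7 371.1 309.7]]
NEED shift [ 0.004  0.033 -0.412] turn [ 0.0009 -0.0007  0.0011]
[-0.23  0.73 -0.36  1.92  0.45  0.58 -2.52]
```

View pics/s14.png

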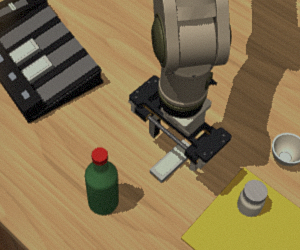

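```bash
python3 -m jog '[[1,0.004,0.033,-0.15,0,0,0.001],[1,0.004,0.033,-0.28,0,0,0.001],[1,0.004,0.033,-0.38,0,0,0.001],[1,0.004,0.033,-0.42,0,0,0.001],[1,0.004,0.033,-0.42,0,0,0.001]]' 40;python3 -c "
from h import *
st();need([.5868,.2384,.0075],-92.8);print(env.observe()['joint_pos'].round(2))"
```

```text
t: 23.12
eef_pos: [0.5865, 0.2372, 0.0058]
orientation: [2.161, -2.272, 0.001]
contact_force: [0.4, 1.1, 0.4]
gripper_width: 0.093
t 23.12 p [0.5865 0.2372 0.0058] z [-0.004 -0.004 -1.   ] x [-0.05  -0.999  0.004] F [0.4 1.1 0.4] w 0.093
NEED shift [0.003 0.012 0.017] turn [ 0.0013 -0.0012  0.0004]
[-0.27  0.79 -0.32  1.93  0.48  0.5  -2.55]
```

```bash
python3 -m jog '[[0.6,0,0.012,0.016,0.001,-0.001,0.001],[0.4,0,0.012,0.016,0.001,-0.001,0.001],[0.2,0,0.012,0.016,0.001,-0.001,0.001],[0,0,0.012,0.016,0.001,-0.001,0.001],[0,0,0.012,0.016,0.001,-0.001,0.001]]' 30; python3 -m jog '[[0,0,0,0,0,0,0],[0,0,0,0,0,0,0],[0,0,0,0,0,0,0],[0,0,0,0,0,0,0],[0,0,0,0,0,0,0]]' 40;python3 -c "
from h import *
st()"; python3 -m jog '[[0,0,0,0.05,0,0,0],[0,0,0,0.3,0,0,0],[0,-0.05,-0.1,0.7,0,0,0],[0,-0.1,-0.2,1,0,0,0],[0,-0.1,-0.2,1,0,0,0]]' 40;python3 -c "
from h import *
st();need(tray(-.105,.087,.06),-103.04,.21);print(env.observe()['joint_pos'].round(2))"
```

```text
t: 23.53
eef_pos: [0.5867, 0.2385, 0.0079]
orientation: [2.168, -2.273, 0.001]
contact_force: [0.3, 0.1, 0.4]
gripper_width: 0.0643
t: 23.95
eef_pos: [0.5867, 0.2384, 0.0079]
orientation: [2.168, -2.273, 0.001]
contact_force: [-0.5, 0.1, 0.9]
gripper_width: 0.0333
t 23.95 p [0.5867 0.2384 0.0079] z [-0.    -0.001 -1.   ] x [-0.047 -0.999  0.001] F [-0.5  0.1  0.9] w 0.0333
t: 24.37
eef_pos: [0.5783, 0.2175, 0.1134]
orientation: [-2.164, 2.271, -0.006]
contact_force: [-0.1, 0.0, 0.1]
gripper_width: 0.0337
t 24.37 p [0.5783 0.2175 0.1134] z [ 0.006  0.    -1.   ] x [-0.049 -0.999 -0.001] F [-0.1  0.   0.1] w 0.0337
NEED shift [ 0.36  -2.696 -0.158] turn [ 0.0093  0.0682 -0.0568]
[-0.18  0.63 -0.41  1.93  0.4   0.66 -2.46]
```

```bash
python3 -m jog '[[0,0.02,-0.2,0.05,0.001,0.005,0],[0,0.06,-0.5,0.1,0.002,0.012,0],[0,0.12,-0.9,0.2,0.003,0.022,0],[0,0.12,-0.9,0.2,0.003,0.022,0]]' 40;python3 -c "
from h import *
st();print(env.observe()['joint_pos'].round(2))"; python3 -m jog '[[0,0.02,-0.2,0,0.001,0.005,-0.01],[0,0.06,-0.5,0,0.002,0.012,-0.02],[0,0.12,-0.9,0,0.003,0.022,-0.028],[0,0.12,-0.9,0,0.003,0.022,-0.028]]' 40;python3 -c "
from h import *
st();need(tray(-.105,.087,.06),-103.04,.21);print(env.observe()['joint_pos'].round(2))"
```

```text
t: 24.7
eef_pos: [0.5931, 0.1171, 0.1338]
orientation: [2.125, -2.255, -0.073]
contact_force: [0.1, -1.8, -2.0]
gripper_width: 0.0338
t 24.7 p [0.5931 0.1171 0.1338] z [-0.063  0.005 -0.998] x [-0.06  -0.998 -0.002] F [ 0.1 -1.8 -2. ] w 0.0338
[ 0.03  0.62 -0.47  1.89  0.34  0.77 -2.25]
t: 25.03
eef_pos: [0.6067, 0.0167, 0.1325]
orientation: [1.977, -2.321, -0.154]
contact_force: [0.7, -2.7, -0.9]
gripper_width: 0.0332
t 25.03 p [0.6067 0.0167 0.1325] z [-0.132  0.019 -0.991] x [-0.159 -0.987  0.002] F [ 0.7 -2.7 -0.9] w 0.0332
NEED shift [ 0.076 -0.688 -0.349] turn [ 0.0053  0.0235 -0.0216]
[ 0.19  0.65 -0.45  1.83  0.3   0.86 -2.14]
```

```bash
python3 -m jog '[[0,0.02,-0.17,0,0.002,0.006,-0.005],[0,0.04,-0.35,0,0.003,0.012,-0.01],[0,0.076,-0.6,-0.1,0.005,0.023,-0.021],[0,0.076,-0.69,-0.35,0.005,0.023,-0.021],[0,0.076,-0.69,-0.35,0.005,0.023,-0.021]]' 40;python3 -c "
from h import *
st();need(tray(-.105,.087,.025),-103.04,.21)
cv2.imwrite('pics/s15.png',cv2.resize(env.capture('scene')[130:280,160:310,::-1],None,fx=4,fy=4,interpolation=2))"
```

```text
t: 25.45
eef_pos: [0.6125, -0.0563, 0.0934]
orientation: [1.861, -2.349, -0.247]
contact_force: [-0.6, -0.5, -2.2]
gripper_width: 0.0331
t 25.45 p [ 0.6125 -0.0563  0.0934] z [-0.206  0.045 -0.977] x [-0.229 -0.974  0.004] F [-0.6 -0.5 -2.2] w 0.0331
NEED shift [-0.053  0.059 -0.3  ] turn [ 0.001  -0.0011  0.0009]
```

View pics/s15.png

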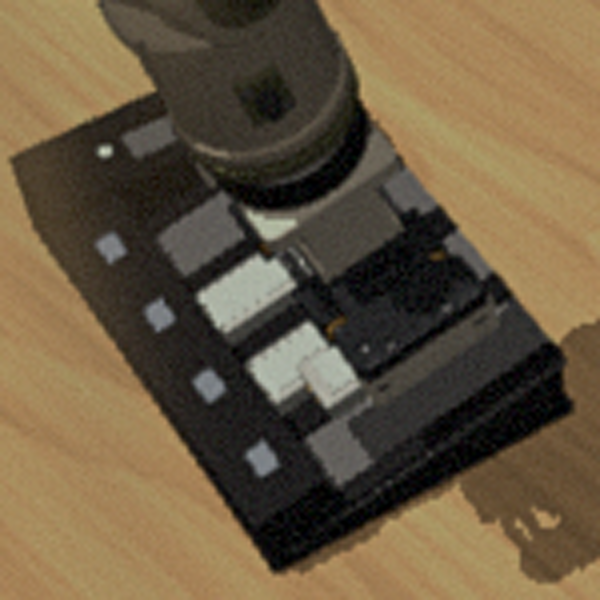

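```bash
python3 -m jog '[[0,-0.03,0.05,-0.13,0.001,-0.001,0.001],[0,-0.053,0.06,-0.25,0.001,-0.001,0.001],[0,-0.053,0.06,-0.3,0.001,-0.001,0.001],[0,-0.053,0.06,-0.3,0.001,-0.001,0.001]]' 40;python3 -c "
from h import *
st();need(tray(-.105,.087,.0115),-103.04,.21)"
```

```text
t: 25.83
eef_pos: [0.6066, -0.0464, 0.0646]
orientation: [1.873, -2.344, -0.251]
contact_force: [-0.5, -0.6, -1.4]
gripper_width: 0.0337
t 25.83 p [ 0.6066 -0.0464  0.0646] z [-0.205  0.048 -0.978] x [-0.221 -0.975 -0.002] F [-0.5 -0.6 -1.4] w 0.0337
NEED shift [-0.021 -0.034 -0.145] turn [-0.0007 -0.0004 -0.0015]
```

```bash
python3 -m jog '[[0,-0.015,-0.03,-0.05,-0.0007,0,-0.0015],[0,-0.021,-0.034,-0.1,-0.0007,0,-0.0015],[0,-0.021,-0.034,-0.14,-0.0007,0,-0.0015],[0,-0.021,-0.034,-0.14,-0.0007,0,-0.0015]]' 40;python3 -c "
from h import *
st();need(tray(-.105,.087,.0085),-103.04,.21)"
```

```text
t: 26.17
eef_pos: [0.6041, -0.0499, 0.05]
orientation: [1.866, -2.348, -0.249]
contact_force: [-0.3, -0.2, -2.0]
gripper_width: 0.0331
t 26.17 p [ 0.6041 -0.0499  0.05  ] z [-0.205  0.047 -0.978] x [-0.226 -0.974  0.001] F [-0.3 -0.2 -2. ] w 0.0331
NEED shift [-0.003  0.003 -0.028] turn [ 0.0001 -0.0006  0.0001]
```

```bash
python3 -m jog '[[0,-0.003,0.003,-0.02,0,0,0],[0,-0.003,0.003,-0.035,0,0,0],[0,-0.003,0.003,-0.038,0,0,0],[0,-0.003,0.003,-0.038,0,0,0]]' 40;python3 -c "
from h import *
st();need(tray(-.105,.087,.0085),-103.04,.21)"
```

```text
t: 26.5
eef_pos: [0.6039, -0.0496, 0.0469]
orientation: [1.866, -2.348, -0.249]
contact_force: [-1.5, -0.9, 4.6]
gripper_width: 0.0331
t 26.5 p [ 0.6039 -0.0496  0.0469] z [-0.205  0.047 -0.978] x [-0.226 -0.974  0.001] F [-1.5 -0.9  4.6] w 0.0331
NEED shift [-0.001 -0.     0.003] turn [ 0.0001 -0.0006  0.0001]
```

```bash
python3 -m jog '[[0.48,0,0,0.005,0,0,0],[0.48,0,0,0.005,0,0,0],[0.48,0,0,0.005,0,0,0],[0.48,0,0,0.005,0,0,0]]' 40;python3 -m jog '[[0.48,0.04,-0.01,0.2,0,0,0],[0.48,0.1,-0.023,0.5,0,0,0],[0.48,0.1,-0.023,0.5,0,0,0]]' 40; python3 -m jog '[[0,-0.35,0.08,0.05,0,0,0],[0,-0.75,0.17,0,0,0.001,0],[0,-0.77,0.17,-0.1,0,0.002,0],[0,-0.77,0.17,-0.1,0,0.002,0],[0,-0.77,0.17,-0.1,0,0.002,0]]' 40; python3 -c "
from h import *
st(); need(tray(-.180,.087,.0085),-103.04,.21)
"
```

```text
t: 26.83
eef_pos: [0.604, -0.0496, 0.0474]
orientation: [1.866, -2.348, -0.249]
contact_force: [0.1, 0.8, -1.3]
gripper_width: 0.0446
t: 27.08
eef_pos: [0.6173, -0.0518, 0.1016]
orientation: [1.869, -2.353, -0.243]
contact_force: [1.4, 0.3, 0.4]
gripper_width: 0.0445
t: 27.5
eef_pos: [0.5407, -0.0349, 0.0915]
orientation: [1.865, -2.349, -0.248]
contact_force: [-0.1, 0.0, 0.3]
gripper_width: 0.0161
t 27.5 p [ 0.5407 -0.0349  0.0915] z [-0.204  0.047 -0.978] x [-0.226 -0.974  0.001] F [-0.1  0.   0.3] w 0.0161
NEED shift [-0.083  0.018 -0.286] turn [ 0.0001 -0.0005  0.0002]
```

```bash
python3 -m jog '[[0,-0.08,0.018,-0.1,0,0,0],[0,-0.083,0.018,-0.2,0,0,0],[0,-0.083,0.018,-0.28,0,0,0],[0,-0.083,0.018,-0.28,0,0,0]]' 40;python3 -c "
from h import *
st(); need(tray(-.124,.087,.0085),-103.04,.21)
cv2.imwrite('pics/s16.png',cv2.resize(env.capture('scene')[130:280,160:310,::-1],None,fx=4,fy=4,interpolation=2))"
```

```text
t: 27.83
eef_pos: [0.5326, -0.0333, 0.0618]
orientation: [1.864, -2.348, -0.25]
contact_force: [0.1, -0.6, 0.2]
gripper_width: 0.0004
t 27.83 p [ 0.5326 -0.0333  0.0618] z [-0.206  0.047 -0.977] x [-0.227 -0.974  0.001] F [ 0.1 -0.6  0.2] w 0.0004
NEED shift [ 0.532 -0.121 -0.107] turn [ 0.0001 -0.0009  0.0003]
```

View pics/s16.png

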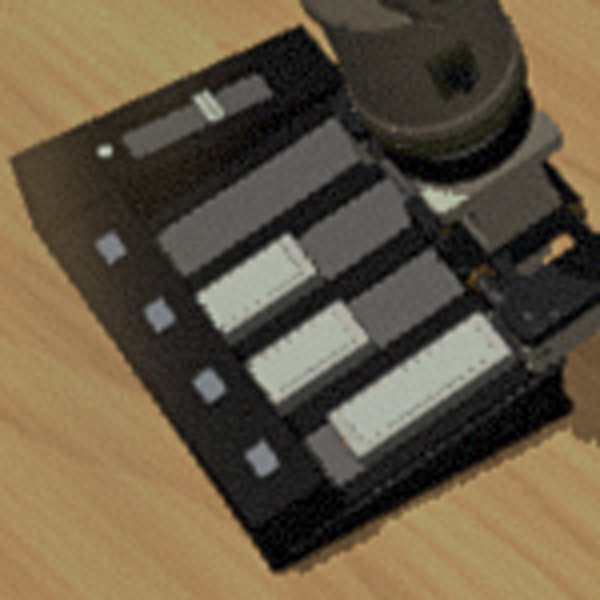

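```bash
python3 -m jog '[[0,0.1,-0.023,-0.015,0,-0.001,0],[0,0.22,-0.05,-0.04,0,-0.001,0],[0,0.34,-0.077,-0.063,0,-0.001,0],[0,0.46,-0.105,-0.09,0,-0.001,0],[0,0.53,-0.121,-0.105,0,-0.001,0]]' 40;python3 -m jog '[[0,0.03,-0.007,-0.006,0,0,0],[0,0.06,-0.014,-0.012,0,0,0],[0,0.09,-0.021,-0.018,0,0,0],[0,0.12,-0.028,-0.025,0,0,0],[0,0.12,-0.028,-0.025,0,0,0]]' 40;python3 -m jog '[[0,0.03,-0.007,-0.01,0,0,0],[0,0.05,-0.012,-0.015,0,0,0],[0,0.07,-0.016,-0.018,0,0,0],[0,0.07,-0.016,-0.018,0,0,0]]' 40;python3 -c "
from h import *
st(); need(tray(-.108,.087,.0085),-103.04,.21)
"
```

```text
t: 28.3
eef_pos: [0.588, -0.0459, 0.052]
orientation: [1.866, -2.352, -0.246]
contact_force: [-1.1, -0.3, 0.5]
gripper_width: 0.0004
t: 28.72
eef_pos: [0.6004, -0.0487, 0.0495]
orientation: [1.867, -2.352, -0.245]
contact_force: [0.1, -0.1, -0.3]
gripper_width: 0.0006
t: 29.05
eef_pos: [0.6019, -0.0491, 0.0486]
orientation: [1.862, -2.344, -0.255]
contact_force: [-17.0, 3.5, 18.0]
gripper_width: 0.0
t 29.05 p [ 0.6019 -0.0491  0.0486] z [-0.211  0.047 -0.976] x [-0.226 -0.974  0.002] F [-17.    3.5  18. ] w 0.0
NEED shift [-0.009  0.001 -0.007] turn [ 0.     -0.0027  0.0001]
```

```bash
python3 -m jog '[[0,-0.15,0.035,0.05,0,0,0],[0,-0.15,0.035,0.3,0,0,0],[0,-0.15,0.035,0.7,0,0,0],[0,-0.15,0.035,1,0,0,0],[0,-0.15,0.035,1,0,0,0]]' 40;python3 -m jog '[[0,-0.4,0.2,0.1,0,0,0],[0,-0.8,0.2,0.2,0,0,0],[0,-1,0.3,0.3,-0.01,-0.03,0],[0,-1,0.3,0.3,-0.01,-0.06,0],[0,-1,0.3,0.3,-0.015,-0.066,0]]' 40;python3 -c "
from h import *
st();
for n in ('top','scene'):
  im=env.capture(n);cv2.imwrite(f'pics/{n}17.png',im[...,::-1])
slider(im)
cv2.imwrite('pics/s17.png',cv2.resize(cv2.imread('pics/scene17.png')[130:280,160:310],None,fx=4,fy=4,interpolation=2))
cv2.imwrite('pics/t17.png',cv2.resize(cv2.imread('pics/top17.png')[180:330,350:510],None,fx=4,fy=4,interpolation=2))
need([.5301,-.2727,.12],-13.04)
for y in(-.029,.029,.087): print(((proj('scene',[tray(-.1,y+v,.016) for v in(-.017,.017)])-[160,130])*4).round(0).tolist(),((proj('top',[tray(-.1,y+v,.016) for v in(-.017,.017)])-[350,180])*4).round(0).tolist())
"
```

```text
t: 29.47
eef_pos: [0.5896, -0.0451, 0.1542]
orientation: [1.867, -2.349, -0.247]
contact_force: [1.2, 1.0, 0.9]
gripper_width: 0.0003
t: 29.88
eef_pos: [0.4863, -0.0152, 0.1851]
orientation: [-1.954, 2.454, -0.009]
contact_force: [-0.3, -0.6, -0.2]
gripper_width: 0.0006
t 29.88 p [ 0.4863 -0.0152  0.1851] z [ 0.007 -0.001 -1.   ] x [-0.224 -0.975 -0.   ] F [-0.3 -0.6 -0.2] w 0.0006
slider px [np.float64(211.68497576736672), np.float64(156.13893376413571)] dock xy [-0.01752351 -0.14734953]
NEED shift [ 0.416 -2.578 -0.649] turn [-0.0006  0.0013  0.4996]
[[285.0, 228.0], [315.0, 267.0]] [[357.0, 325.0], [300.0, 306.0]]
[[337.0, 295.0], [368.0, 335.0]] [[260.0, 293.0], [203.0, 275.0]]
[[391.0, 364.0], [424.0, 406.0]] [[163.0, 262.0], [107.0, 244.0]]
```

View pics/s17.png

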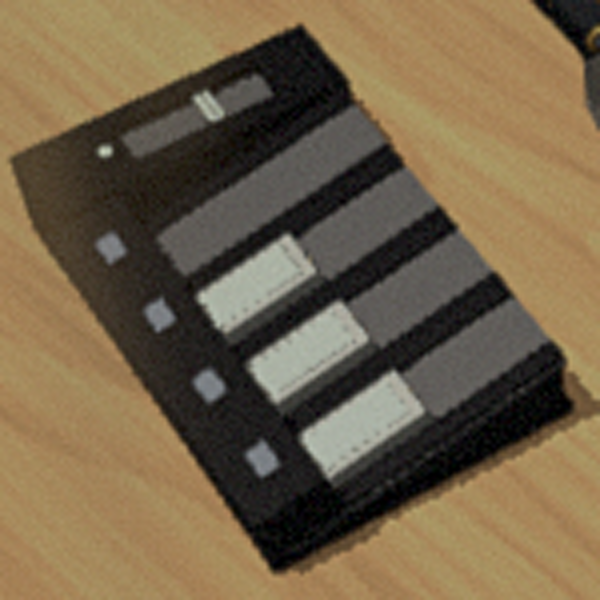

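View pics/t17.png

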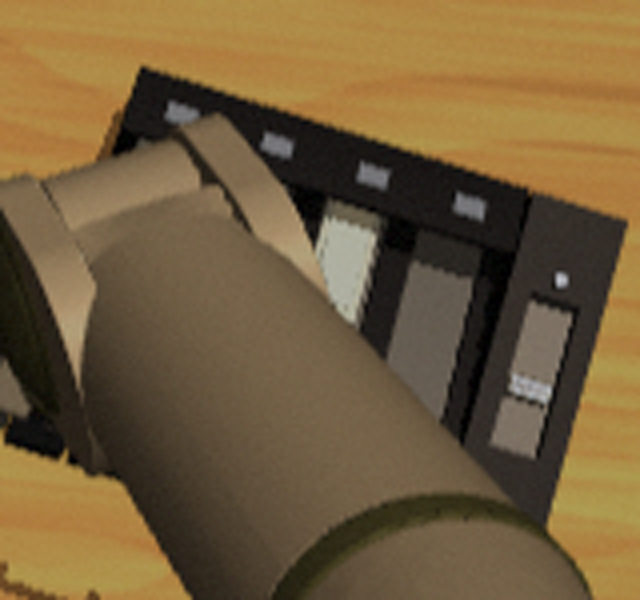

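```bash
python3 -m jog '[[0,0.03,-0.2,0,0,0,0.035],[0,0.06,-0.4,0,0,0,0.07],[0,0.1,-0.6,0,0,0,0.105],[0,0.14,-0.86,0,0,0,0.14],[0,0.14,-0.86,0,0,0,0.167]]' 40;python3 -m jog '[[0,0.03,-0.2,0,0,0,0.035],[0,0.06,-0.4,0,0,0,0.07],[0,0.1,-0.6,0,0,0,0.105],[0,0.14,-0.86,0,0,0,0.14],[0,0.14,-0.86,0,0,0,0.167]]' 40;python3 -m jog '[[0,0.03,-0.2,0,0,0,0.035],[0,0.06,-0.4,0,0,0,0.07],[0,0.1,-0.6,0,0,0,0.105],[0,0.14,-0.86,-0.2,0,0,0.14],[0,0.14,-0.86,-0.3,0,0,0.167]]' 40;python3 -c "
from h import *
st();need([.5301,-.2727,.08],-13.04);print(env.observe()['joint_pos'].round(2))"
```

```text
t: 30.4
eef_pos: [0.5037, -0.106, 0.1841]
orientation: [-2.526, 1.866, -0.003]
contact_force: [0.5, -0.3, -0.8]
gripper_width: 0.0006
t: 30.82
eef_pos: [0.5185, -0.1979, 0.183]
orientation: [-2.923, 1.148, -0.0]
contact_force: [-0.7, -0.4, -0.9]
gripper_width: 0.0003
t: 31.23
eef_pos: [0.5326, -0.2903, 0.1506]
orientation: [-3.121, 0.353, 0.002]
contact_force: [0.1, -1.1, -1.1]
gripper_width: 0.0003
t 31.23 p [ 0.5326 -0.2903  0.1506] z [-0.001  0.001 -1.   ] x [ 0.975 -0.224 -0.002] F [ 0.1 -1.1 -1.1] w 0.0003
NEED shift [-0.025  0.176 -0.706] turn [-0.0004 -0.0004 -0.0007]
[ 0.95  0.67 -0.84  1.9   0.65  0.86 -0.46]
```

```bash
python3 -m jog '[[0,-0.025,0.17,-0.2,0,0,0],[0,-0.025,0.176,-0.5,0,0,0],[0,-0.025,0.176,-0.7,0,0,0],[0,-0.025,0.176,-0.7,0,0,0]]' 40;python3 -c "
from h import *
st();need([.5301,-.2727,.058],-13.04)
cv2.imwrite('pics/s18.png',cv2.resize(env.capture('scene')[110:210,140:270,::-1],None,fx=5,fy=5,interpolation=2))"
```

```text
t: 31.57
eef_pos: [0.5284, -0.2728, 0.0762]
orientation: [-3.118, 0.354, 0.012]
contact_force: [-0.2, 0.2, 0.2]
gripper_width: 0.0005
t 31.57 p [ 0.5284 -0.2728  0.0762] z [-0.007  0.005 -1.   ] x [ 0.974 -0.224 -0.008] F [-0.2  0.2  0.2] w 0.0005
NEED shift [ 0.017  0.001 -0.182] turn [-0.0015 -0.0023 -0.0004]
```

View pics/s18.png

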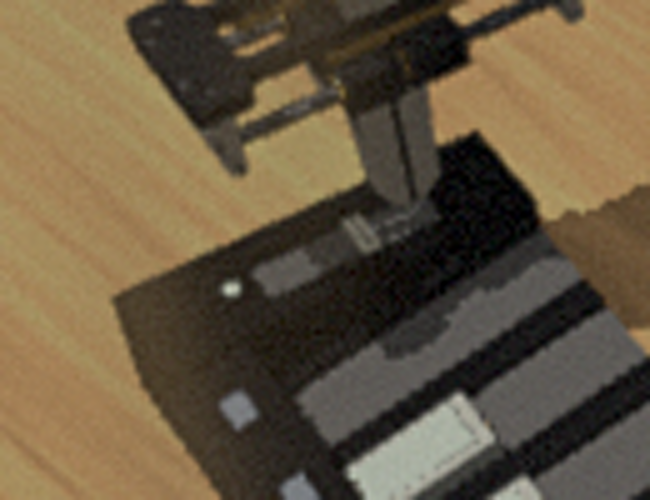

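```bash
python3 -m jog '[[0,0.017,0,-0.05,-0.001,-0.002,0],[0,0.017,0,-0.1,-0.001,-0.002,0],[0,0.017,0,-0.16,-0.001,-0.002,0],[0,0.017,0,-0.18,-0.001,-0.002,0],[0,0.017,0,-0.18,-0.001,-0.002,0]]' 40;python3 -c "
from h import *
st();need([.5301,-.2727,.058],-13.04)"
```

```text
t: 32.03
eef_pos: [0.5311, -0.2729, 0.0603]
orientation: [-3.121, 0.354, -0.001]
contact_force: [0.4, -0.5, 0.3]
gripper_width: 0.0003
t 32.03 p [ 0.5311 -0.2729  0.0603] z [ 0.001  0.    -1.   ] x [ 0.975 -0.224  0.001] F [ 0.4 -0.5  0.3] w 0.0003
NEED shift [-0.01   0.002 -0.023] turn [-0.0001  0.0003 -0.0005]
```

```bash
python3 -m jog '[[0,0,0,-0.025,0,0,0],[0,0.05,-0.012,-0.025,0,0,0],[0,0.1,-0.023,-0.025,0,0,0],[0,0.15,-0.035,-0.025,0,0,0],[0,0.17,-0.039,-0.025,0,0,0]]' 40;python3 -m jog '[[0,0.03,-0.007,0,0,0,0],[0,0.05,-0.012,0,0,0,0],[0,0.06,-0.014,0,0,0,0],[0,0.06,-0.014,0,0,0,0]]' 40;python3 -c "
from h import *
st()"
```

```text
t: 32.45
eef_pos: [0.5489, -0.2771, 0.0579]
orientation: [-3.121, 0.355, -0.002]
contact_force: [-1.9, -1.1, 1.1]
gripper_width: 0.0004
t: 32.78
eef_pos: [0.555, -0.2785, 0.0579]
orientation: [-3.121, 0.355, -0.001]
contact_force: [-1.0, -0.2, 1.7]
gripper_width: 0.0002
t 32.78 p [ 0.555  -0.2785  0.0579] z [ 0.001  0.    -1.   ] x [ 0.974 -0.224  0.001] F [-1.  -0.2  1.7] w 0.0002
```

```bash
python3 -m jog '[[0,0.03,-0.007,0,0,0,0],[0,0.05,-0.012,0,0,0,0],[0,0.06,-0.014,0,0,0,0],[0,0.06,-0.014,0,0,0,0]]' 40;python3 -c "
from h import *
st()"
```

```text
t: 33.12
eef_pos: [0.5556, -0.2788, 0.0575]
orientation: [3.121, -0.355, -0.015]
contact_force: [-18.1, 4.8, 14.7]
gripper_width: 0.0008
t 33.12 p [ 0.5556 -0.2788  0.0575] z [-0.009  0.    -1.   ] x [ 0.974 -0.224 -0.009] F [-18.1   4.8  14.7] w 0.0008
```

Hard end stop reached. I'll back off, lift and look.

```bash
python3 -m jog '[[0,-0.06,0.014,0,0,0,0],[0,-0.06,0.014,0.3,0,0,0],[0,-0.06,0.014,0.7,0,0,0],[0,-0.06,0.014,1,0,0,0]]' 40;python3 -m jog '[[0,-0.3,-0.3,0.2,0,0,0],[0,-0.6,-0.6,0.4,0,0,0],[0,-0.8,-1,0.5,0,0,0],[0,-0.8,-1,0.5,0,0,0],[0,-0.8,-1,0.5,0,0,0]]' 40;python3 -m jog '[[0,-0.3,-0.3,0,0,0,0],[0,-0.6,-0.6,0,0,0,0],[0,-0.8,-1,0,0,0,0],[0,-0.8,-1,0,0,0,0],[0,-0.8,-1,0,0,0,0]]' 40;python3 -c "
from h import *
st();
for n in ('top','scene'):
  im=env.capture(n);cv2.imwrite(f'pics/{n}19.png',im[...,::-1])
slider(im)
cv2.imwrite('pics/s19.png',cv2.resize(cv2.imread('pics/scene19.png')[130:280,160:310],None,fx=4,fy=4,interpolation=2))
"
```

```text
t: 33.45
eef_pos: [0.5501, -0.2768, 0.1595]
orientation: [-3.121, 0.353, 0.013]
contact_force: [0.2, -0.1, -0.4]
gripper_width: 0.0006
t: 33.87
eef_pos: [0.468, -0.3816, 0.2102]
orientation: [3.118, -0.364, -0.012]
contact_force: [-0.8, 0.2, -0.3]
gripper_width: 0.0002
t: 34.28
eef_pos: [0.3862, -0.4842, 0.2093]
orientation: [3.117, -0.372, -0.012]
contact_force: [0.1, 0.3, -0.2]
gripper_width: 0.0005
t 34.28 p [ 0.3862 -0.4842  0.2093] z [-0.008 -0.002 -1.   ] x [ 0.972 -0.235 -0.007] F [ 0.1  0.3 -0.2] w 0.0005
slider px [np.float64(205.33155080213905), np.float64(159.10160427807486)] dock xy [-0.00104559 -0.14733352]
```

View pics/s19.png

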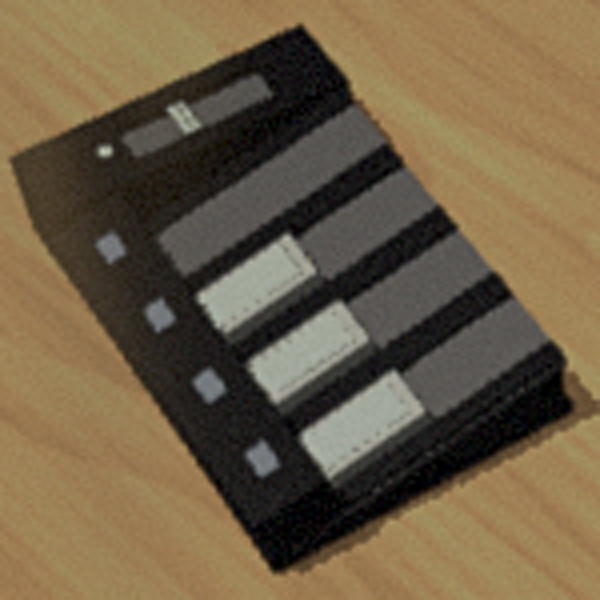

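View pics/top19.png

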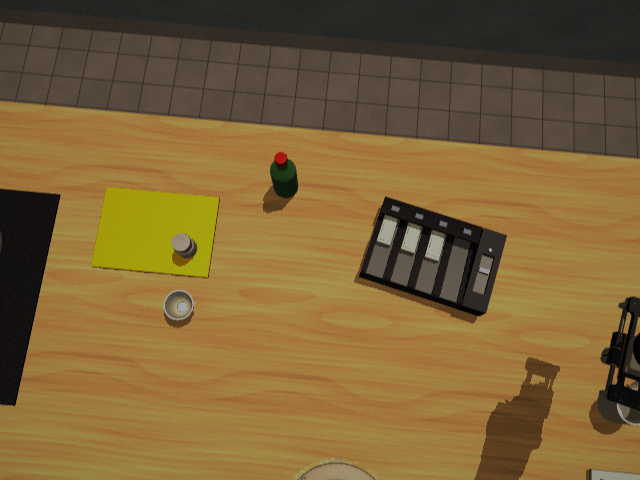

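```bash
python3 -c "
from h import *
for n in('top','scene'):
  g=cv2.cvtColor(cv2.imread(f'pics/{n}19.png'),cv2.COLOR_BGR2GRAY).astype(np.float32)
  for y in(-.029,.029,.087):
    xs=np.arange(-.13,-.04,.0005);L=[]
    for v in(-.008,-.004,0,.004,.008):
      p=proj(n,[tray(x,y+v,.016) for x in xs]).astype(np.float32)
      L.append(cv2.remap(g,p[:,0].reshape(1,-1),p[:,1].reshape(1,-1),1)[0])
    L=np.mean(L,0);th=(L.min()+L.max())/2;print(n,y,'upper end x',xs[np.argmax(L>th)].round(4))
"
```

```text
top -0.029 upper end x -0.099
top 0.029 upper end x -0.099
top 0.087 upper end x -0.0995
scene -0.029 upper end x -0.099
scene 0.029 upper end x -0.0985
scene 0.087 upper end x -0.0985
```

All three upper ends lie within about 1.5 mm of the home position (-100 mm). The switch is on, the arm is clear, and the other objects haven't moved.

```bash
python3 -c "
from station import env
print(env.sign_off())"
```

```text
the job is handed in; nothing more can be done
None
```

All three light bars found on the worktop are home in the dock, and the job was handed in at about 34 s of the 210 s allowed. I slid the switch off first, then laid the bars lens up in the lanes at tray y = -29, +29 and +87 mm. Each was pushed down until the force rose against the back stop, and then I slid the switch fully on.

Last checks, with the arm clear of everything:
- **Bars:** in both camera views their upper ends read tray x = -98.5 to -99.5 mm, against -100 mm when home. That difference is within the camera calibration error of about 2 mm.
- **Switch:** it travelled 16.4 mm to off, and now sits within 0.2 mm of where it was on at the start. I felt a hard end stop both ways.
- **Other objects:** the soap bottle, bowl and salt jar are where they were in the first picture.

No check failed or disagreed. I saw no sign of a bar being knocked or of the grip slackening during the run.

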